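# Prove the guard switch of a yarn winder, then refit its gear cover

## Task

The winder's gear cover lies upside down on the table. First prove the guard switch by hand: press its roller arm down until it clicks, without forcing it, and let it spring right back. Then turn the cover over, hook its tongue under the retaining lip with the front still raised, lower the front under control without dropping it and press until the catch snaps and the cover sits fully home, flat and straight, leaving the other things on the table where they are.

Things in the scene. Friction and masses are not known exactly. Their poses are not given: they have to be found in the camera images.
- winder: Yarn winder, fixed: white housing with a flat deck 60 mm above the table. Origin on the table under the middle of the open gear bay; x along the bay from catch (front, -x) to retaining lip (rear, +x), z up. Housing from x = -135 to 290, y = -85 to 85 mm. Behind the lip stand a knob 75 mm high, at x = 225 a cone 72 mm wide, top 250 mm above the table, and at x = 268, y = -66 a wire guide, top 210 mm.
- cover_seat (a point): Middle of the gear bay on the deck, 60 mm above the winder's origin, axes as the winder's. Home: cover origin here, axes parallel. In the bay, from this point: switch body x -63 to 3, y -24 to 0, 23 mm high; gears x 4 to 46, up to 14 mm high; two upright tabs 10 mm high, x 22 to 48, inner faces at y = 33.5 and -33.5, locate the cover sideways.
- lip_edge (a point): Middle of the lower front edge of the steel retaining lip, 76.5 mm behind cover_seat (+x) and 9 mm above the deck; axes as the winder's. The lip is a plate 50 mm wide (y), 5 mm thick, reaching 27 mm from this edge towards +x. Below it is a slot 9 mm high, open to -x and closed by an upright 21.5 mm behind the edge.
- switch_arm (a joint): Limit switch arm angle, rad: 0 at rest (arm points to -x and 25 degrees up), growing as the roller is pressed down; springs back by itself. Push at the roller: 1 to 2 N at first, 4 to 5 N at about 0.2, then it gives way (about 2 N at 0.4): the click is at 0.33 (roller 14 mm down), the stop at 0.55 (24 mm down). The seated cover holds it at about 0.4.
- roller_lever: The limit switch's arm with roller. Origin on the arm's pivot, at x = -6, y = 7, z = 17 mm from cover_seat; axes as the winder's at rest. Steel arm 45 mm from pivot to roller centre, then a black roller.
- roller (a point): Centre of the switch roller: wheel 18 mm in diameter, 12 mm wide, axis along the winder's y, at the arm's free end. At rest at x = -47, y = 14, z = 36 mm from cover_seat (wheel top 45 mm above the deck). Moves with the arm; the grey switch body beside it (-y) is 23 mm high.
- catch (a joint): Travel of the sprung roller catch at the bay's front, m: 0 at rest, growing to -x as the cover's ledge pushes it (some 4 mm). White roller 16 mm in diameter, centre at x = -87, z = 11.5 mm from cover_seat; its housing reaches x = -128, 20 mm high. It meets the ledge with the cover's front about 18 mm up (tilt 6 degrees), where the cover rests; 4 to 8 N down on the roof's front end snap it home.
- cover: Grey gear cover, a rigid hood open below, 0.2 to 0.42 kg. Origin: middle of the open underside; x to the tongue (rear), z up through the roof when upright. Outer faces y = 29 and -29, x = 75 and -75, walls 3 mm; flat roof z 38 to 42. Front ledge to x = -83, z 0 to 5, 30 mm wide. Starts upside down, roof on the table, front end roughly towards the winder. Grip it across its width.
- tongue_tip (a point): Middle of the lower edge of the tongue's tip, cover x = 90, y = 0, z = 0 mm, axes as the cover's. The tongue runs from the rear wall (x = 75) to 90, z 0 to 4, 40 mm wide. The roof's eave (z 38 to 42, 58 mm wide) also reaches x = 90, so the cover can stand by itself on this end, 165 mm high (front wall up).
- tape_roll: Bystander: roll of paper tape lying flat, 100 mm in diameter, 48 mm high; origin at the centre of its underside.
- button_tin: Bystander: round metal tin 92 mm in diameter, 38 mm high; origin at the centre of its underside.
- bobbin_box: Bystander: open wooden box 100 x 80 x 45 mm with bobbins; origin at the centre of its underside.
Mind the look-alikes: they are no part of the job. What is shaped like the cover but orange is not meant.

How it is judged:
By the outcome, as a careful person would: the job done as asked, in the order asked, and still so for the second after the job is handed in, with the robot touching nothing.
It also fails if it takes over 72 s, if anything falls off the work surface, if the arm or the gripper's body presses on something with over 40 N, if the wrist force passes 120 N, or if a joint passes its speed limit or range.

## Robot

A 6-joint arm with a two-finger parallel gripper is mounted at the origin on the work surface. World frame = base frame: x ahead of the robot, y to its left, z up, the work surface at z = 0. Lengths are in m, angles in rad, forces in N, time in s.
With the tool pointing down it reaches from about 0.375 to 0.9 m from the base axis. Payload 3.1 kg.
Tool frame: the origin (TCP) lies between the finger pads; the fingertips stand 19 mm ahead of it and the grasp point (between the pads) is the TCP; z points along the fingers, y is the direction in which the jaws open and shut (so a half turn about z gives the same grasp; the last joint's range is limited). The gripper opens to 85 mm and grips with 20 to 120 N. Pads are 22 mm wide; open, the fingers measure 114 mm over their backs; the gripper's body (76 mm by 85 mm) begins 54 mm behind the grasp point. The pads swing forward as they close: fully open they stand 13 mm farther back than shut.
Start: joints at [-0.178, 0.527, 1.433, -0, 1.181, -0.178], TCP at [0.625, 0, 0.25] pointing down, gripper open.
Joint ranges: [-3.08, 3.08], [-0.75, 2.2], [0.22, 2.44], [-1.43, 4.57], [0, 2.65], [-2.85, 2.85]. Speed limits (rad/s): [2.79, 2.79, 3.14, 3.14, 3.14, 3.14].

## Interface

Orientations are given as a unit quaternion [x, y, z, w].
In Python, from station import manip, optics, job gives the robot as it stands.
- The arm moves only by the shell command python3 -m inch 'ROWS' [OPENING] [FORCE]. ROWS is JSON, one flat list of numbers, 4 for each row, row after row: the shift along the world's x, y, z in cm, then the turn about the world's z in rad. A call has 1 to 20 rows; each row shifts and turns the commanded pose from where the row before left it; what a row does not reach is not made up. A row lasts 1/8 s, in which the tool goes at most 62.5 mm and 10.7 degrees, less where a joint would pass 70% of its speed; a pose out of reach is approached as far as the arm can. A call with a gripper value outside its range is refused whole. OPENING is the opening in per cent of the stroke, from 0 (shut) to 100 (fully open), set as the call begins (- or left out, the last holds). The fingers move at their own pace and stop on an object; FORCE is the grip in N (left out, the last holds). Time passes only in rows, so rows that do not move let the fingers close. It gives the time, the measured TCP pose, the force and the opening at its end, in the units of the state.
- manip.sense(): the state, without advancing time (a new reading comes with each control period).
- optics.snapshot(name): name is "scene" or "side" or "wrist"; returns (picture, depth): 480x640x3 uint8, red, green, blue; 480x640 float32, m along the optical axis (not along the pixel's ray), 0 where there is no reading.
- optics.camera_model(name): a dict with "mtx" (3x3 intrinsics, pixels), "camera_from_world" (4x4, takes a point from world to camera coordinates); the wrist camera has in their place "tool_from_camera" (4x4, takes a point from camera to tool coordinates, whose origin is the TCP and whose axes are the flange's). Camera axes: x right, y up, looking along -z (the intrinsics and any distortion apply to the point x, -y, -z); pixel columns grow to the right and rows downward; lengths in m; the calibration is good to about 2 mm. The wrist camera is an equidistant fisheye: a pixel r from the principal point sees the ray r / f radians off the axis. A picture is of the moment at which its call begins: read the wrist's pose just before it. camera_model takes no time and is no camera call.
- job.sign_off(): hands the job in, once; it reports no verdict.
The state is a dict: "t": time; "q": joint angles; "qd": joint speeds; "tau": joint torques, N m; "tcp_pos": TCP position; "tool_rot": TCP orientation; "force": force on the tool from outside, world axes, zero at the start; "ft_torque": the same for the moment, N m; "finger_gap": opening from 0.0 (shut) to 1.0 (fully open).
Only numpy, scipy, OpenCV 4.12 (cv2) and the standard library are available. Lean on these libraries where they do the work, as an engineer would, in place of code of your own. Each camera call takes 0.05 s, during which the arm holds its last target.

## Working session

There is one attempt and no reset: what is moved stays moved. The work goes in short steps, Python scripts to look and compute and a shell command to move; the robot and the scene stay as the last step left them, time stands still between calls to the robot, and variables do not carry over. Pictures are saved under pics/ and viewed, and the job is handed in when it is done.

```bash
ls -la; mkdir -p pics; cat > h.py <<'E'
from station import manip, optics, job
import numpy as np, cv2
def save(im,name): cv2.imwrite('pics/'+name+'.png',cv2.cvtColor(im,cv2.COLOR_RGB2BGR))
def w2p(cm,P):
    P=np.atleast_2d(P); T=np.array(cm['camera_from_world']); c=P@T[:3,:3].T+T[:3,3]
    K=np.array(cm['mtx']); x=c[:,0]/-c[:,2]; y=-c[:,1]/-c[:,2]
    return np.stack([K[0,0]*x+K[0,2],K[1,1]*y+K[1,2]],1)
def p2w(cm,u,v,d):
    K=np.array(cm['mtx']);T=np.array(cm['camera_from_world'])
    x=(u-K[0,2])/K[0,0]*d; y=(v-K[1,2])/K[1,1]*d
    c=np.stack([x,-y,-np.asarray(d)],-1); return (c-T[:3,3])@T[:3,:3]
def cloud(cm,dep):
    v,u=np.mgrid[0:480,0:640]; return p2w(cm,u,v,dep)
E
python3 - <<'E'
from h import *
s=manip.sense(); print({k:np.round(v,4).tolist() for k,v in s.items()})
for n in ('scene','side','wrist'):
    im,d=optics.snapshot(n); save(im,n+'0'); np.savez('pics/'+n+'0.npz',im=im,d=d)
    m=optics.camera_model(n); print(n,{k:(np.round(v,4).tolist() if not isinstance(v,str) else v) for k,v in m.items()})
E
```

```text
total 12
drwxr-xr-x  3 agent agent 4096 Dec  6 17:40 .
drwxr-xr-x 23 root  root  4096 Dec  6 17:40 ..
drwxr-xr-x  2 agent agent 4096 Dec  6 17:40 pics
{'t': 0.0, 'q': [-0.1785, 0.5284, 1.4339, 0.0, 1.1814, -0.1785], 'qd': [-0.0011, 0.0012, -0.0011, 0.0008, 0.0014, 0.001], 'tau': [0.0003, -44.2344, -17.8025, -0.0002, 0.0084, 0.0], 'tcp_pos': [0.6243, 0.0001, 0.2493], 'tool_rot': [0.7071, 0.7071, -0.0006, -0.0009], 'force': [0.2598, -0.451, 0.0938], 'ft_torque': [0.0231, 0.0078, 0.0179], 'finger_gap': 0.9969}
scene {'mtx': [[536.3875, 0.0, 320.9951], [0.0, 536.3875, 238.8851], [0.0, 0.0, 1.0]], 'camera_from_world': [[-0.5304, 0.8477, 0.0118, 0.1982], [-0.6386, -0.4086, 0.6521, 0.3399], [0.5576, 0.3383, 0.758, -1.4906], [0.0, 0.0, 0.0, 1.0]]}
side {'mtx': [[448.1945, 0.0, 317.0155], [0.0, 448.1945, 242.7838], [0.0, 0.0, 1.0]], 'camera_from_world': [[-0.9362, -0.3514, 0.0115, 0.5369], [0.2136, -0.5425, 0.8124, -0.1431], [-0.2793, 0.763, 0.583, -0.7712], [0.0, 0.0, 0.0, 1.0]]}
wrist {'mtx': [[371.6483, 0.0, 318.1177], [0.0, 371.6483, 248.2046], [0.0, 0.0, 1.0]], 'tool_from_camera': [[-0.0004, 0.954, 0.2998, 0.0773], [1.0, 0.0002, 0.0005, -0.0004], [0.0005, 0.2998, -0.954, -0.1235], [0.0, 0.0, 0.0, 1.0]]}
```

View pics/scene0.png

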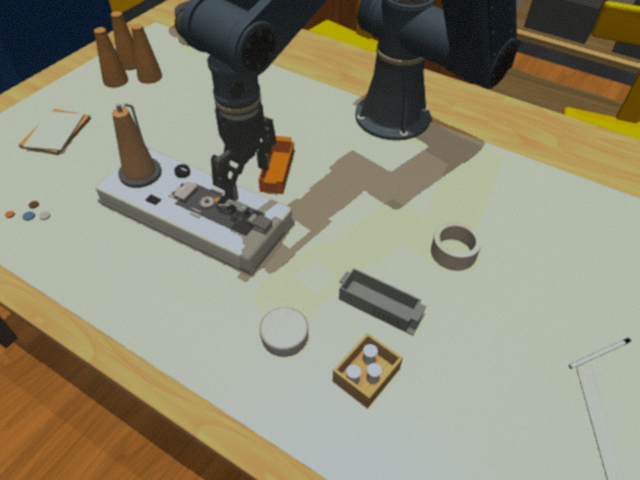

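View pics/side0.png

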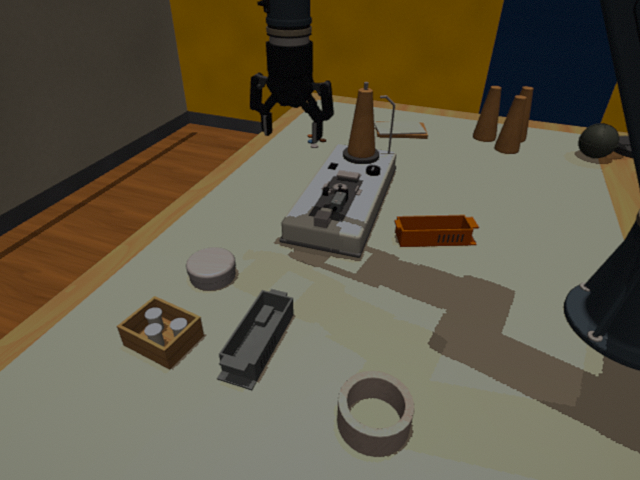

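View pics/wrist0.png

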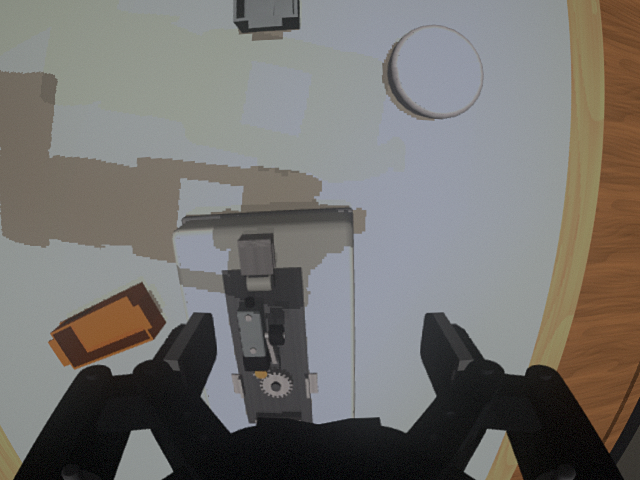

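```bash
python3 - <<'E'
from h import *
for n in ('scene','side'):
    f=np.load(f'pics/{n}0.npz'); im,d=f['im'],f['d']; cm=optics.camera_model(n)
    W=cloud(cm,d); ok=d>0
    z=W[...,2]; 
    t=ok&(abs(z)<.02)&(W[...,0]>.3)&(W[...,0]<.9)&(abs(W[...,1])<.3); print(n,'table z',np.median(z[t]))
    m=ok&(z>.054)&(z<.066)&(W[...,1]<.15)&(W[...,1]>-.45)&(W[...,0]>.4)&(W[...,0]<.8)
    k,l,st,c=cv2.connectedComponentsWithStats(m.astype(np.uint8))
    i=1+np.argmax(st[1:,4]); P=W[l==i][:,:2].astype(np.float32)
    r=cv2.minAreaRect(P*1000); print('deck',st[i],r, np.median(W[l==i][:,2]))
    # grey cover
    u,v=((382,300) if n=='scene' else (258,335))
    m=ok&(z>.008)&(z<.07)&(W[...,1]>.13)
    k,l,st,c=cv2.connectedComponentsWithStats(m.astype(np.uint8))
    for j in range(1,k):
        if st[j,4]>150:
            q=W[l==j]; top=q[q[:,2]>np.percentile(q[:,2],95)-.006]
            print('obj',st[j],np.round(c[j]),'mean',np.round(q.mean(0),3),'ztop',np.percentile(q[:,2],97).round(4),'rect',cv2.minAreaRect((q[:,:2]*1000).astype(np.float32)),'top',cv2.minAreaRect((top[:,:2]*1000).astype(np.float32)))
E
python3 - <<'E'
import cv2
a=cv2.imread('pics/scene0.png'); b=cv2.imread('pics/side0.png')
cv2.imwrite('pics/c1.png',cv2.resize(a[255:345,320:440],None,fx=6,fy=6,interpolation=cv2.INTER_CUBIC))
cv2.imwrite('pics/c2.png',cv2.resize(b[270:400,200:320],None,fx=4.5,fy=4.5,interpolation=cv2.INTER_CUBIC))
E
```

```text
scene table z 0.0007178816473995114
deck [  95  147  196  113 7475] ((581.0584106445312, -213.80374145507812), (172.15013122558594, 426.0442810058594), 2.817539930343628) 0.059665937843869615
obj [592  13  48  28 887] [617.  27.] mean [-0.78   0.419  0.038] ztop 0.0677 rect ((-781.537109375, 424.17901611328125), (33.90228271484375, 149.84996032714844), 7.429800033569336) top ((-776.5243530273438, 414.0747985839844), (28.23719024658203, 127.19860076904297), 4.774530410766602)
obj [ 431  221   50   48 1546] [455. 245.] mean [0.371 0.336 0.035] ztop 0.0501 rect ((366.4635009765625, 333.55743408203125), (102.21405029296875, 98.59495544433594), 19.755231857299805) top ((366.3304443359375, 333.7079162597656), (99.96479797363281, 98.55987548828125), 16.514493942260742)
obj [ 338  268   88   62 1966] [379. 298.] mean [0.576 0.261 0.029] ztop 0.0436 rect ((574.6756591796875, 262.55401611328125), (63.321285247802734, 173.32546997070312), 1.3306249380111694) top ((574.53515625, 262.57525634765625), (62.987815856933594, 173.17066955566406), 1.7736808061599731)
obj [ 265  308   43   48 1323] [288
[... 1470 characters left out ...]
1102962493896484) top ((574.8580322265625, 263.8870544433594), (59.74650573730469, 175.75660705566406), 1.182192325592041)
obj [ 117  296   87   71 3426] [161. 330.] mean [0.717 0.32  0.033] ztop 0.0462 rect ((721.4801635742188, 314.86505126953125), (82.77005004882812, 103.5511474609375), 81.93505859375) top ((721.4290161132812, 314.6251220703125), (82.2229995727539, 103.00379180908203), 81.80378723144531)
obj [ 337  371   78   84 3922] [375. 412.] mean [0.364 0.342 0.037] ztop 0.0498 rect ((365.2469787597656, 336.37066650390625), (99.89308166503906, 99.17930603027344), 75.85306549072266) top ((365.2420349121094, 335.81500244140625), (99.94308471679688, 98.74150848388672), 88.55354309082031)
```

View pics/c1.png

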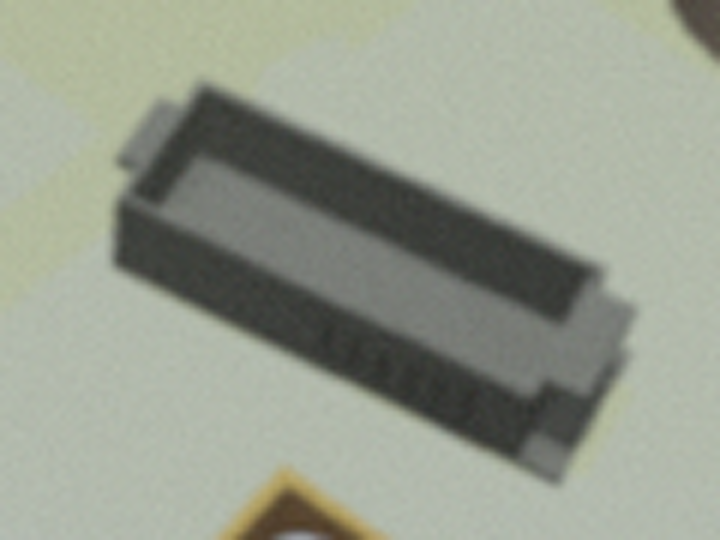

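View pics/c2.png

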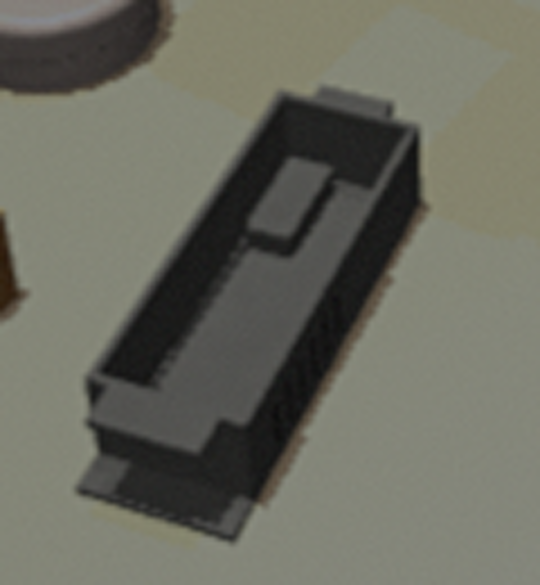

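Grey cover: scene (382,300) / side (258,335), upside down with its ledge towards the winder. The orange one, at scene (278,165), is the look-alike. The crops confirm the grey cover: its roof is down, the tongue and eave are at +y and the ledge is at -y. Next I refine the winder's pose from the wrist view.

```bash
cat >> h.py <<'E'
from scipy.spatial.transform import Rotation as R
def wcloud(d,s,u=None,v=None):
    m=optics.camera_model('wrist');K=np.array(m['mtx']);T=np.array(m['tool_from_camera'])
    if u is None: v,u=np.mgrid[0:480,0:640]; 
    x=(u-K[0,2])/K[0,0]; y=(v-K[1,2])/K[1,1]; r=np.hypot(x,y)+1e-9; k=np.tan(np.minimum(r,1.5))/r
    c=np.stack([x*k*d,-y*k*d,-d],-1)
    t=c@T[:3,:3].T+T[:3,3]
    return t@R.from_quat(s['tool_rot']).as_matrix().T+s['tcp_pos']
def look(n,name):
    s=manip.sense(); im,d=optics.snapshot(n); save(im,name); np.savez('pics/'+name+'.npz',im=im,d=d,p=s['tcp_pos'],q=s['tool_rot']); return s,im,d
E
python3 - <<'E'
from h import *
f=np.load('pics/wrist0.npz'); s=manip.sense(); im,d=f['im'],f['d']; W=wcloud(d,s)
z=W[...,2]; ok=d>0
print('table',np.median(z[ok&(abs(z)<.02)]))
m=ok&(z>.054)&(z<.068)
k,l,st,c=cv2.connectedComponentsWithStats(m.astype(np.uint8)); i=1+np.argmax(st[1:,4]); q=W[l==i]
print(st[i],np.median(q[:,2]),cv2.minAreaRect((q[:,:2]*1000).astype(np.float32)))
# edges: for each row left & right extents
E=[]
for v in range(240,400,10):
    us=np.where(l[v]==i)[0]; a,b=W[v,us[0]],W[v,us[-1]]; E.append([*a[:2],*b[:2]])
print(np.round(E,4))
save(cv2.resize(im[200:430,160:380],None,fx=2.6,fy=2.6,interpolation=cv2.INTER_CUBIC),'c3')
E
```

```text
table 0.0008671825038872316
[  172   220   183   213 25786] 0.06004919777909025 ((576.1146850585938, -123.63742065429688), (167.64431762695312, 247.7664337158203), 2.911576271057129)
[[ 0.489  -0.0132  0.6537 -0.0143]
 [ 0.4885 -0.0232  0.6541 -0.024 ]
 [ 0.4895 -0.033   0.6542 -0.0331]
 [ 0.4903 -0.043   0.6556 -0.0435]
 [ 0.4891 -0.0541  0.6559 -0.0531]
 [ 0.4899 -0.0645  0.6562 -0.0631]
 [ 0.4909 -0.0748  0.6566 -0.0736]
 [ 0.4913 -0.0859  0.6581 -0.085 ]
 [ 0.492  -0.097   0.6572 -0.0945]
 [ 0.5207 -0.1068  0.6589 -0.1069]
 [ 0.5209 -0.1175  0.6594 -0.1185]
 [ 0.5202 -0.13    0.6589 -0.1306]
 [ 0.517  -0.1436  0.6592 -0.1417]
 [ 0.5103 -0.1556  0.6598 -0.1544]
 [ 0.5034 -0.1702  0.6604 -0.1675]
 [ 0.4964 -0.1872  0.6624 -0.1831]]
```

View pics/c3.png

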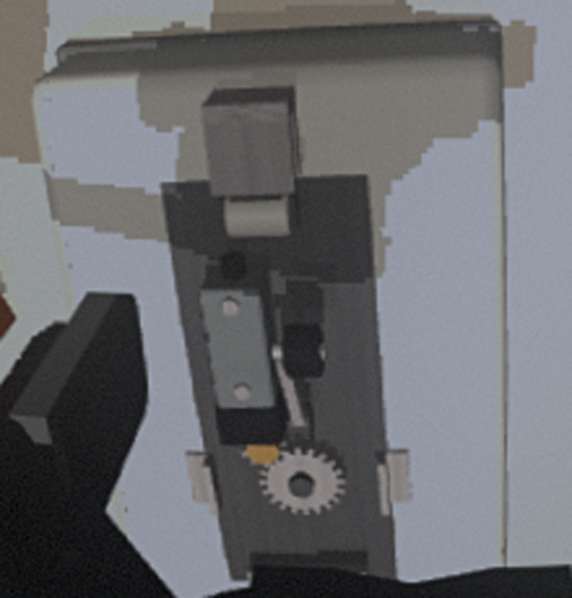

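```bash
cat >> h.py <<'E'
def wpt(ang,O,p): # winder frame -> world
    c,s_=np.cos(ang),np.sin(ang); p=np.atleast_2d(p)
    return np.stack([O[0]+c*p[:,0]-s_*p[:,1],O[1]+s_*p[:,0]+c*p[:,1],p[:,2]],1)
E
python3 - <<'E'
from h import *
f=np.load('pics/wrist0.npz'); s=manip.sense(); im,d=f['im'],f['d']; W=wcloud(d,s)
for n,(cx,cy) in dict(roller=(304,345),catchroll=(257,215),housing=(250,150),tabL=(200,470),tabR=(395,470),bayL=(163,184),bayR=(368,176),gear=(300,487)).items():
    u,v=int(round(cx/2.6+160)),int(round(cy/2.6+200)); print(n,(u,v),np.round(W[v,u],4))
q=W.reshape(-1,3)
# roller top: points z>.095 near
m=(q[:,2]>.09)&(q[:,2]<.115)&(abs(q[:,0]-.59)<.03)&(q[:,1]<-.05)&(q[:,1]>-.13); print('roller pts',m.sum(),q[m].min(0),q[m].max(0),q[m].mean(0))
# tabs z .068-.074 
for x0 in (.535,.61):
    m=(abs(q[:,2]-.069)<.004)&(abs(q[:,0]-x0)<.03)&(q[:,1]<-.14)&(q[:,1]>-.2); print('tab',m.sum(),np.percentile(q[m],[5,50,95],axis=0).round(4).tolist())
m=(abs(q[:,2]-.080)<.004)&(q[:,1]<.0)&(q[:,1]>-.06)&(abs(q[:,0]-.58)<.04); print('housing',m.sum(),np.percentile(q[m],[2,50,98],axis=0).round(4).tolist())
ang=np.radians(-87.25);
for O in ([.5763,-.1346],):
    print(wpt(ang,O,np.array([[-47,14,96],[-87,0,71],[-115,0,80],[35,35,70],[35,-35,70],[-135,85,60],[-135,-85,60]])/1000).round(4))
E
```

```text
roller (277, 333) [ 0.589  -0.0825  0.1023]
catchroll (259, 283) [ 0.5724 -0.0468  0.0783]
housing (256, 258) [ 0.5714 -0.0232  0.0801]
tabL (237, 381) [ 0.5377 -0.1675  0.0622]
tabR (312, 381) [ 0.6172 -0.1648  0.062 ]
bayL (223, 271) [ 0.536  -0.0427  0.0606]
bayR (302, 268) [ 0.6092 -0.0392  0.0609]
gear (275, 387) [ 0.5797 -0.1651  0.0729]
roller pts 414 [ 0.57779419 -0.11190639  0.09002196] [ 0.59451455 -0.07736519  0.10586161] [ 0.58664376 -0.08679942  0.10030011]
tab 115 [[0.5411, -0.1819, 0.0656], [0.5437, -0.1667, 0.0696], [0.5643, -0.1488, 0.0722]]
tab 410 [[0.5809, -0.1781, 0.0662], [0.5893, -0.1622, 0.0696], [0.6133, -0.1502, 0.071]]
housing 1600 [[0.557, -0.0527, 0.0764], [0.5712, -0.0267, 0.0797], [0.5843, -0.0072, 0.0812]]
[[ 0.588  -0.087   0.096 ]
 [ 0.5721 -0.0477  0.071 ]
 [ 0.5708 -0.0197  0.08  ]
 [ 0.6129 -0.1679  0.07  ]
 [ 0.543  -0.1712  0.07  ]
 [ 0.6547  0.0043  0.06  ]
 [ 0.4849 -0.0038  0.06  ]]
```

```bash
python3 -m inch '[-1.2,-2.8,-2,0.049, -1.2,-2.8,-3,0, -1.2,-2.9,-3,0, 0,0,-2,0, 0,0,-1,0, 0,0,0,0, 0,0,0,0]' 0 30; python3 - <<'E'
from h import *
s,im,d=look('wrist','w1'); print(s['tcp_pos'],s['t'],s['force'])
save(cv2.resize(im[180:480,160:460],None,fx=2,fy=2),'c4')
E
```

```text
t: 1.02
tcp_pos: [0.5897, -0.0847, 0.1411]
tool_rot: [0.689, 0.724, 0.0, 0.001]
force: [-0.0, 0.2, 0.1]
finger_gap: 0.0
[ 0.58971004 -0.08470624  0.14109625] 1.025 [-0.01722327  0.2151091   0.13308263]
```

View pics/c4.png

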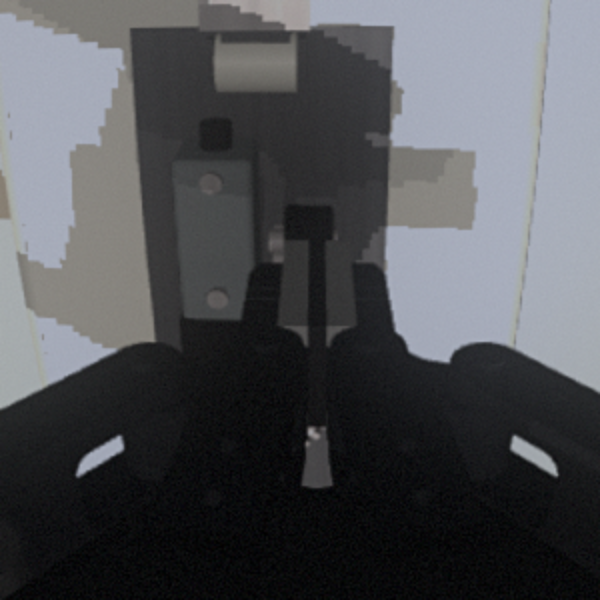

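```bash
python3 -m inch '[-0.1,0.1,-0.8,0, 0,0,-0.8,0, 0,0,-0.4,0, 0,0,-0.3,0, 0,0,0,0]'; python3 -m inch '[0,0,-0.3,0, 0,0,-0.3,0, 0,0,0,0]'
```

```text
t: 1.7
tcp_pos: [0.5879, -0.0834, 0.1174]
tool_rot: [0.69, 0.724, 0.0, -0.0]
force: [-1.5, 3.6, 4.8]
finger_gap: 0.004
t: 2.08
tcp_pos: [0.5881, -0.0841, 0.1112]
tool_rot: [0.69, 0.724, 0.0, 0.0]
force: [-0.2, 2.5, 3.5]
finger_gap: 0.002
```

```bash
python3 -m inch '[0,0,-0.2,0, 0,0,-0.2,0, 0,0,0,0]'; python3 - <<'E'
from h import *
s,im,d=look('side','s1'); save(cv2.resize(im[130:260,270:410],None,fx=5,fy=5,interpolation=cv2.INTER_CUBIC)[:600],'c5')
E
```

```text
t: 2.45
tcp_pos: [0.588, -0.0843, 0.107]
tool_rot: [0.69, 0.724, -0.0, 0.0]
force: [0.3, 0.9, 1.2]
finger_gap: -0.006
```

View pics/c5.png

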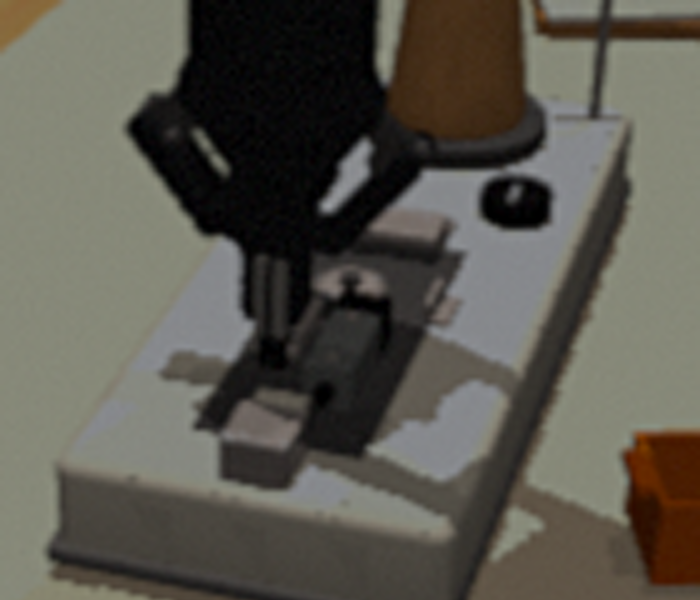

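```bash
python3 -m inch '[0,0,-0.1,0, 0,0,0,0]'; python3 -m inch '[0,0,0.8,0, 0,0,2,0, 0,0,4,0, 0,3.0,3,0, -0.4,5,0,-0.013, -0.4,5,0,-0.014, -0.4,5.0,0,0, 0,5,0,0, 0,3.5,-2,0, 0,1.8,-3,0, 0,0,-3,0, 0,0,0,0]' 100 20; python3 - <<'E'
from h import *
s,im,d=look('side','s2'); save(cv2.resize(im[130:430,170:450],None,fx=2,fy=2,interpolation=cv2.INTER_CUBIC)[:600],'c6')
s,im,d=look('wrist','w2')
E
```

```text
t: 2.75
tcp_pos: [0.588, -0.0841, 0.1062]
tool_rot: [0.69, 0.724, -0.0, 0.0]
force: [0.3, 0.2, 1.4]
finger_gap: 0.0
t: 4.25
tcp_pos: [0.574, 0.1988, 0.1223]
tool_rot: [0.699, 0.715, -0.002, -0.002]
force: [-0.7, 0.3, -0.3]
finger_gap: 1.001
```

View pics/c6.png

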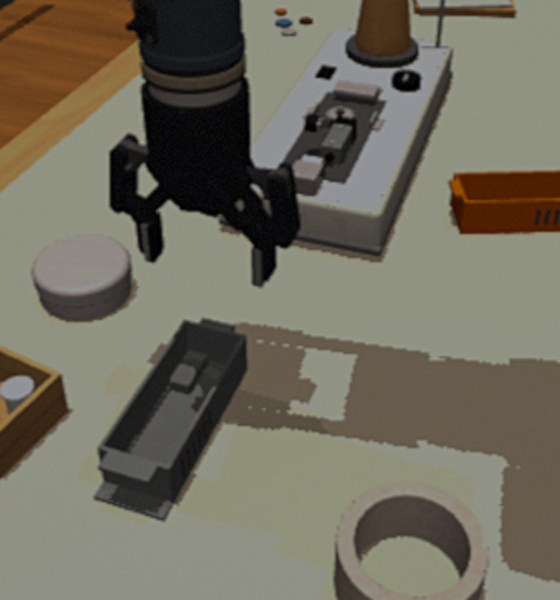

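View pics/w2.png

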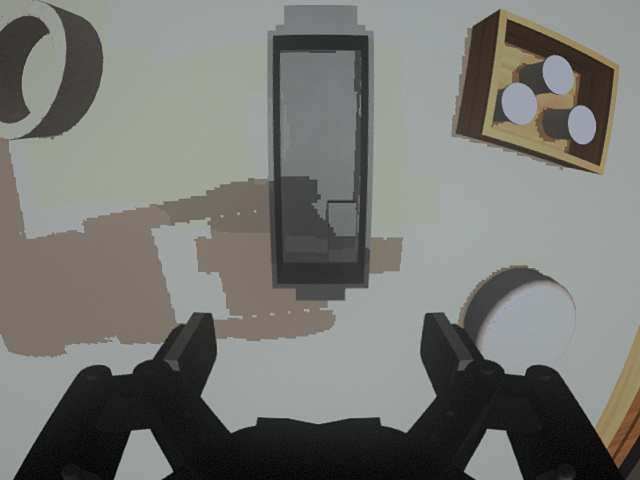

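```bash
python3 - <<'E'
from h import *
f=np.load('pics/w2.npz'); s=dict(tcp_pos=f['p'],tool_rot=f['q']); W=wcloud(f['d'],s)
z=W[...,2]; m=(f['d']>0)&(z>.035)&(z<.05)&(abs(W[...,0]-.575)<.07)&(W[...,1]>.15)
k,l,st,c=cv2.connectedComponentsWithStats(m.astype(np.uint8)); i=1+np.argmax(st[1:,4]); q=W[l==i]
print(st[i],np.median(q[:,2]),cv2.minAreaRect((q[:,:2]*1000).astype(np.float32)),s['tcp_pos'])
E
```

```text
[ 267    5  108  295 7335] 0.04173132870425278 ((574.4124755859375, 265.142333984375), (58.67961502075195, 173.59967041015625), 1.1938272714614868) [0.57534881 0.19877916 0.12380622]
```

```bash
python3 -m inch '[0,0,-3.5,0, 0,0,-3.5,0, 0,0,-2,0, 0,0,-1,0, 0,0,-0.2,0, 0,0,0,0]'; python3 -m inch '[0,0,0,0, 0,0,0,0, 0,0,0,0, 0,0,0,0, 0,0,0,0]' 0 20; python3 -m inch '[0,0,0.5,0, 0,0,1,0, 0,0,1,0, 0,0,1,0, 0,0,0,0]'; python3 - <<'E'
from h import *
s,im,d=look('side','s3'); save(cv2.resize(im[130:430,170:450],None,fx=2,fy=2,interpolation=cv2.INTER_CUBIC)[:600],'c7')
E
```

```text
t: 5.1
tcp_pos: [0.5767, 0.1991, 0.0232]
tool_rot: [0.699, 0.715, 0.001, 0.001]
force: [-0.5, -0.4, 1.3]
finger_gap: 1.005
t: 5.72
tcp_pos: [0.5764, 0.1991, 0.0231]
tool_rot: [0.699, 0.715, 0.0, 0.0]
force: [-0.1, -0.1, 6.8]
finger_gap: 0.682
t: 6.35
tcp_pos: [0.5768, 0.1992, 0.0586]
tool_rot: [0.699, 0.715, 0.001, 0.001]
force: [-0.2, 0.9, -2.5]
finger_gap: 0.678
```

View pics/c7.png

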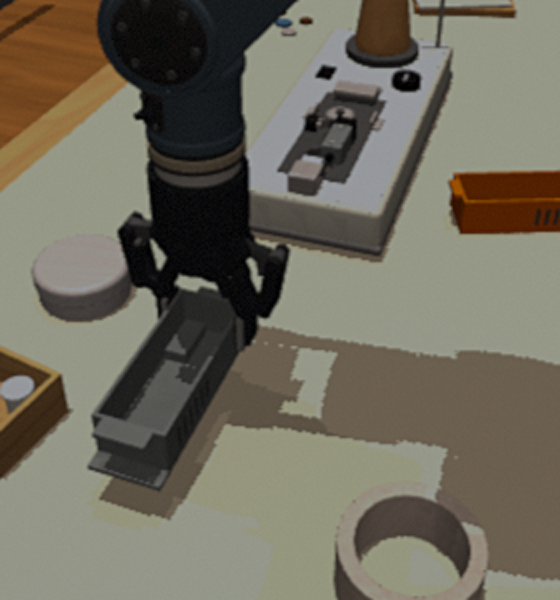

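```bash
cat >> h.py <<'E'
def tilt(name,n='side',ymin=.12,ymax=.6,zmin=.008,xc=.575,hw=.05):
    f=np.load(f'pics/{name}.npz'); W=cloud(optics.camera_model(n),f['d']); z=W[...,2]
    m=(f['d']>0)&(z>zmin)&(z<.4)&(abs(W[...,0]-xc)<hw)&(W[...,1]>ymin)&(W[...,1]<ymax)
    g=f['im'].astype(int); m&=(g.max(2)-g.min(2)<25)&(g.mean(2)>25)
    q=W[m]
    for y0 in np.arange(ymin,ymax,.02):
        k=(q[:,1]>=y0)&(q[:,1]<y0+.02)
        if k.sum()>8: print('y %.2f n %d z %.4f..%.4f'%(y0,k.sum(),*np.percentile(q[k,2],[3,97])))
    return q
E
python3 -c "
from h import *
tilt('s3')"
```

```text
y 0.16 n 14 z 0.0770..0.2140
y 0.18 n 791 z 0.0400..0.2926
y 0.20 n 789 z 0.0393..0.2983
y 0.22 n 1393 z 0.0393..0.2816
y 0.24 n 2014 z 0.0393..0.3969
y 0.26 n 569 z 0.0384..0.3582
y 0.28 n 489 z 0.0380..0.0778
y 0.30 n 279 z 0.0384..0.0781
y 0.32 n 727 z 0.0384..0.0785
y 0.34 n 517 z 0.0365..0.0789
```

```bash
python3 -m inch '[0,0,-0.8,0, 0,0,-0.7,0, 0,0,0,0]' 66 20;  python3 -m inch '[0,0,0,0, 0,0,0,0]' 67 20; python3 - <<'E'
from h import *
look('side','s4');tilt('s4',ymin=.3)
E
python3 -m inch '[0,0,0,0, 0,0,0,0]' 68 20; python3 - <<'E'
from h import *
look('side','s5');tilt('s5',ymin=.3)
E
```

```text
t: 6.78
tcp_pos: [0.575, 0.1989, 0.0409]
tool_rot: [0.699, 0.715, -0.001, -0.001]
force: [-0.4, 0.8, -2.7]
finger_gap: 0.678
t: 7.02
tcp_pos: [0.5761, 0.1991, 0.0424]
tool_rot: [0.699, 0.715, 0.0, 0.0]
force: [-0.1, 0.1, -2.1]
finger_gap: 0.677
y 0.30 n 293 z 0.0222..0.0620
y 0.32 n 695 z 0.0221..0.0623
y 0.34 n 505 z 0.0200..0.0627
t: 7.32
tcp_pos: [0.5764, 0.1991, 0.0428]
tool_rot: [0.699, 0.715, 0.0, 0.0]
force: [-0.0, 0.8, -0.1]
finger_gap: 0.679
y 0.30 n 211 z 0.0096..0.0435
y 0.32 n 502 z 0.0091..0.0438
y 0.34 n 188 z 0.0389..0.0439
```

```bash
python3 -m inch '[0,-0.4,0,0, 0,-0.4,-0.3,0, 0,0,0,0]' 78 20; python3 - <<'E'
from h import *
look('side','s6');q=tilt('s6',ymin=.16); 
k=(q[:,2]>.036)&(q[:,2]<.048)&(q[:,1]>.26); print(cv2.minAreaRect((q[k][:,:2]*1000).astype(np.float32)))
E
python3 -m inch '[0,0,0,0, 0,0,0,0, 0,0,0,0]' 40 20; python3 -m inch '[0,0,0.5,0, 0,0,0.7,0, 0,0,0.7,0, 0,0,0,0]'; python3 - <<'E'
from h import *
look('side','s7');tilt('s7',ymin=.18)
E
```

```text
t: 7.75
tcp_pos: [0.5758, 0.1905, 0.039]
tool_rot: [0.7, 0.715, -0.0, -0.0]
force: [1.0, 0.7, -0.2]
finger_gap: 0.783
y 0.16 n 82 z 0.0411..0.2799
y 0.18 n 924 z 0.0117..0.2791
y 0.20 n 950 z 0.0124..0.2683
y 0.22 n 972 z 0.0113..0.3796
y 0.24 n 1864 z 0.0198..0.3941
y 0.26 n 197 z 0.0100..0.0437
y 0.28 n 215 z 0.0096..0.0434
y 0.30 n 200 z 0.0108..0.0433
y 0.32 n 500 z 0.0088..0.0436
y 0.34 n 186 z 0.0386..0.0438
((574.1366577148438, 304.88494873046875), (59.560340881347656, 90.36605072021484), 1.2898622751235962)
t: 8.18
tcp_pos: [0.5761, 0.1909, 0.0394]
tool_rot: [0.699, 0.715, -0.0, 0.0]
force: [0.4, -1.0, -0.4]
finger_gap: 0.669
t: 8.68
tcp_pos: [0.5765, 0.1912, 0.0592]
tool_rot: [0.699, 0.715, 0.001, 0.001]
force: [0.2, 0.2, -1.6]
finger_gap: 0.675
y 0.18 n 975 z 0.0241..0.2968
y 0.20 n 1002 z 0.0240..0.2895
y 0.22 n 1072 z 0.0235..0.3666
y 0.24 n 1928 z 0.0234..0.3965
y 0.26 n 449 z 0.0220..0.0617
y 0.28 n 470 z 0.0218..0.0618
y 0.30 n 281 z 0.0223..0.0618
y 0.32 n 719 z 0.0221..0.0621
y 0.34 n 471 z 0.0196..0.0621
```

```bash
python3 -m inch '[0,0,-0.9,0, 0,0,-0.4,0, 0,0,0,0]' 67.2 20;python3 -m inch '[0,0,0.0,0, 0,0,0,0]' 67.5 20;  python3 - <<'E'
from h import *
look('side','s8');tilt('s8',ymin=.26)
E
python3 -m inch '[0,0,0,0, 0,0,0,0]' 67.7 20; python3 - <<'E'
from h import *
look('side','s9');tilt('s9',ymin=.26)
E
```

```text
t: 9.1
tcp_pos: [0.5753, 0.1909, 0.0443]
tool_rot: [0.699, 0.715, -0.001, -0.001]
force: [0.0, 0.1, -2.1]
finger_gap: 0.67
t: 9.35
tcp_pos: [0.5761, 0.1911, 0.0454]
tool_rot: [0.699, 0.715, 0.0, 0.0]
force: [0.2, -0.3, -2.4]
finger_gap: 0.672
y 0.26 n 283 z 0.0082..0.0462
y 0.28 n 246 z 0.0084..0.0456
y 0.30 n 220 z 0.0106..0.0446
y 0.32 n 473 z 0.0090..0.0443
y 0.34 n 200 z 0.0386..0.0442
t: 9.65
tcp_pos: [0.5761, 0.1911, 0.0456]
tool_rot: [0.699, 0.715, 0.0, 0.0]
force: [-0.6, -0.5, -2.2]
finger_gap: 0.676
y 0.26 n 287 z 0.0081..0.0462
y 0.28 n 258 z 0.0082..0.0457
y 0.30 n 219 z 0.0089..0.0447
y 0.32 n 483 z 0.0092..0.0443
y 0.34 n 196 z 0.0387..0.0439
```

```bash
python3 -m inch '[0,0.5,1.0,0, 0,0.5,1.1,0, 0,0.7,1.25,0, 0,0.7,1.25,0, 0,0.9,1.1,0, 0,0.9,1.1,0, 0,0,0,0]' 67.6 20; python3 - <<'E'
from h import *
s,im,d=look('side','s10');tilt('s10',ymin=.2);save(cv2.resize(im[130:430,170:450],None,fx=2,fy=2,interpolation=cv2.INTER_CUBIC)[:600],'c8')
E
```

```text
t: 10.58
tcp_pos: [0.5768, 0.2342, 0.1146]
tool_rot: [0.699, 0.715, 0.001, 0.001]
force: [1.0, -0.6, -0.4]
finger_gap: 0.682
y 0.20 n 127 z 0.0810..0.3044
y 0.22 n 1124 z 0.0724..0.3365
y 0.24 n 1384 z 0.0599..0.3377
y 0.26 n 1577 z 0.0488..0.3389
y 0.28 n 975 z 0.0362..0.3969
y 0.30 n 714 z 0.0240..0.0759
y 0.32 n 681 z 0.0144..0.0646
y 0.34 n 355 z 0.0084..0.0549
y 0.36 n 336 z 0.0360..0.0453
```

View pics/c8.png

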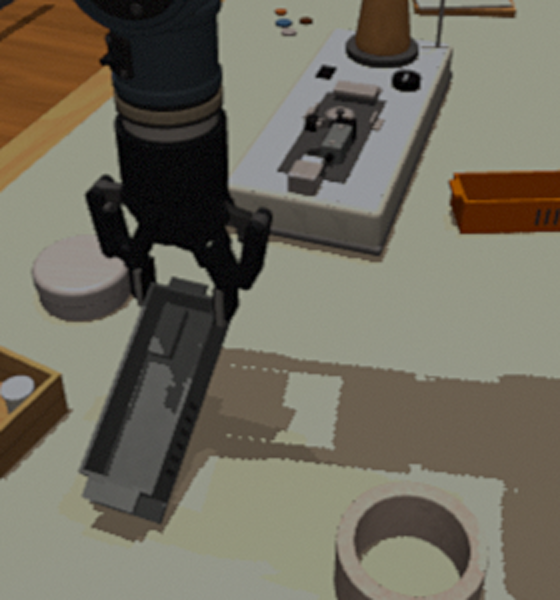

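```bash
python3 -m inch '[0,1.05,0.95,0, 0,1.1,0.95,0, 0,1.2,0.75,0, 0,1.25,0.75,0, 0,1.35,0.5,0, 0,1.35,0.5,0, 0,0,0,0]' 67.5 20; python3 - <<'E'
from h import *
s,im,d=look('side','s11');tilt('s11',ymin=.26);save(cv2.resize(im[130:430,170:450],None,fx=2,fy=2,interpolation=cv2.INTER_CUBIC)[:600],'c9')
E
```

```text
t: 11.5
tcp_pos: [0.5761, 0.3074, 0.1577]
tool_rot: [0.699, 0.715, 0.001, 0.0]
force: [0.1, 0.1, -2.2]
finger_gap: 0.678
y 0.28 n 670 z 0.1131..0.3472
y 0.30 n 1948 z 0.0910..0.3432
y 0.32 n 2576 z 0.0687..0.3833
y 0.34 n 1568 z 0.0440..0.3802
y 0.36 n 1029 z 0.0251..0.1002
y 0.38 n 605 z 0.0137..0.0742
y 0.40 n 483 z 0.0371..0.0515
```

View pics/c9.png

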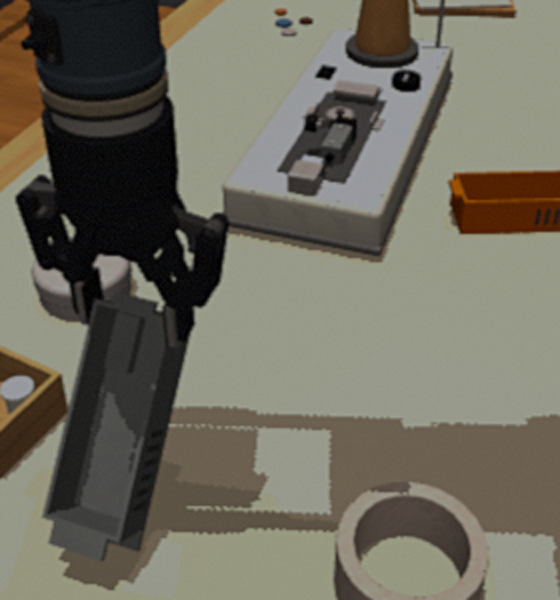

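```bash
python3 -m inch '[0,0,0,0, 0,0,0,0]' 67.7 20; python3 - <<'E'
from h import *
s,im,d=look('side','s12');tilt('s12',ymin=.26)
E
```

```text
t: 11.8
tcp_pos: [0.5759, 0.3054, 0.157]
tool_rot: [0.7, 0.715, -0.0, -0.0]
force: [-0.4, 0.4, -1.8]
finger_gap: 0.681
y 0.28 n 821 z 0.1086..0.3477
y 0.30 n 1994 z 0.0831..0.3465
y 0.32 n 2832 z 0.0580..0.3817
y 0.34 n 1320 z 0.0300..0.3799
y 0.36 n 876 z 0.0110..0.0896
y 0.38 n 563 z 0.0344..0.0613
y 0.40 n 216 z 0.0300..0.0403
```

```bash
python3 -m inch '[0,1.4,0.3,0, 0,1.4,0.25,0, 0,1.4,0.05,0, 0,1.4,0,0, 0,0,0,0]' 67.7 20; python3 - <<'E'
from h import *
s,im,d=look('side','s13');tilt('s13',ymin=.26);save(cv2.resize(im[130:430,170:450],None,fx=2,fy=2,interpolation=cv2.INTER_CUBIC)[:600],'c10')
E
```

```text
t: 12.48
tcp_pos: [0.5766, 0.365, 0.1659]
tool_rot: [0.699, 0.716, 0.002, 0.0]
force: [-1.3, -0.7, 7.6]
finger_gap: 0.678
y 0.32 n 160 z 0.1185..0.2001
y 0.34 n 2079 z 0.0500..0.3405
y 0.36 n 2807 z 0.0197..0.3568
y 0.38 n 3389 z 0.0236..0.3913
y 0.40 n 506 z 0.0115..0.3692
```

View pics/c10.png

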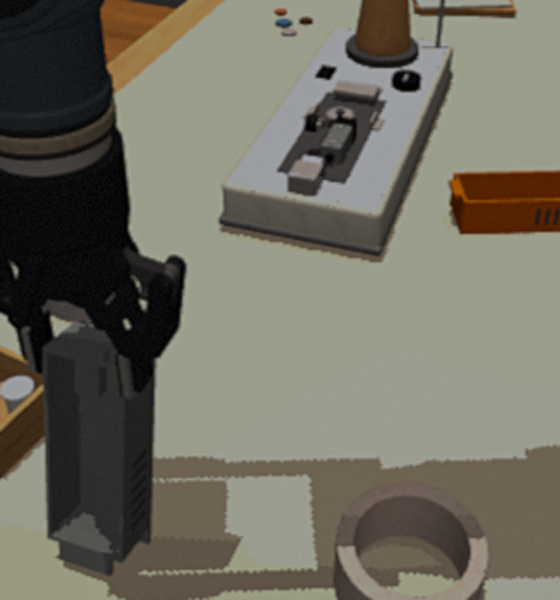

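```bash
python3 -m inch '[0,0.9,-0.1,0, 0,0.9,-0.2,0, 0,0.6,-0.2,0, 0,0,0,0]' 67.7 20; python3 - <<'E'
from h import *
s,im,d=look('side','s14');tilt('s14',ymin=.26);save(cv2.resize(im[130:430,170:450],None,fx=2,fy=2,interpolation=cv2.INTER_CUBIC)[:600],'c11')
E
```

```text
t: 13.02
tcp_pos: [0.5768, 0.3899, 0.163]
tool_rot: [0.699, 0.715, 0.004, -0.0]
force: [-3.5, 1.4, 14.8]
finger_gap: 0.675
y 0.34 n 98 z 0.0876..0.1655
y 0.36 n 2341 z 0.0188..0.3202
y 0.38 n 2738 z 0.0199..0.3475
y 0.40 n 2607 z 0.0135..0.3888
y 0.42 n 987 z 0.3212..0.3870
```

View pics/c11.png

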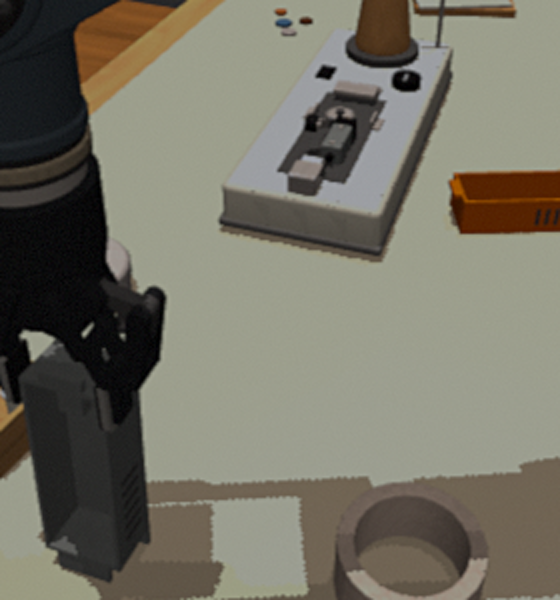

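```bash
python3 -m inch '[0,0,0.2,0, 0,0,0,0]' 67.7 20; cat >> h.py <<'E'
def prof(name,n,xr,yr,zs,step=.015):
    f=np.load(f'pics/{name}.npz'); W=cloud(optics.camera_model(n),f['d'])
    m=(f['d']>0)&(W[...,0]>xr[0])&(W[...,0]<xr[1])&(W[...,1]>yr[0])&(W[...,1]<yr[1])
    q=W[m]
    for z0 in np.arange(zs[0],zs[1],step):
        k=(q[:,2]>=z0)&(q[:,2]<z0+step)
        if k.sum()>5: print(n,'z %.3f n %d y %.4f..%.4f x %.4f..%.4f'%(z0+step/2,k.sum(),*np.percentile(q[k,1],[2,98]),*np.percentile(q[k,0],[2,98])))
E
python3 - <<'E'
from h import *
s,im,d=look('side','s15'); prof('s15','side',(.53,.62),(.33,.46),(.005,.17))
s,im,d=look('scene','a15'); prof('a15','scene',(.53,.62),(.33,.46),(.005,.17));save(cv2.resize(im[130:360,300:540],None,fx=2.5,fy=2.5),'c12'); print(s['force'],s['tcp_pos'])
E
```

```text
t: 13.32
tcp_pos: [0.5768, 0.3886, 0.1632]
tool_rot: [0.699, 0.715, 0.003, 0.0]
force: [-2.3, 1.1, 9.1]
finger_gap: 0.677
side z 0.013 n 419 y 0.3687..0.4097 x 0.5453..0.6002
side z 0.028 n 888 y 0.3677..0.4080 x 0.5450..0.6011
side z 0.042 n 421 y 0.3649..0.4057 x 0.5450..0.6020
side z 0.057 n 448 y 0.3639..0.4040 x 0.5454..0.6023
side z 0.073 n 455 y 0.3625..0.4026 x 0.5457..0.6023
side z 0.087 n 472 y 0.3601..0.4012 x 0.5458..0.6030
side z 0.103 n 466 y 0.3590..0.3997 x 0.5463..0.6033
side z 0.117 n 424 y 0.3571..0.3977 x 0.5467..0.6035
side z 0.133 n 406 y 0.3553..0.3965 x 0.5469..0.6041
side z 0.148 n 153 y 0.3581..0.4001 x 0.5412..0.6086
side z 0.163 n 727 y 0.3553..0.4004 x 0.5344..0.6162
side z 0.177 n 498 y 0.3799..0.4004 x 0.5341..0.6163
scene z 0.013 n 79 y 0.3659..0.4575 x 0.5438..0.6073
scene z 0.028 n 205 y 0.3660..0.4065 x 0.5463..0.6045
scene z 0.042 n 151 y 0.3629..0.4042 x 0.5461..0.6051
scene z 0.057 n 136 y 0.3633..0.4027 x 0.5464..0.6054
scene z 0.073 n 133 y 0.3600..0.4008 x 0.5470..0.6053
scene z 0.087 n 141 y 0.3587..0.3993 x 0.5471..0.6054
scene z 0.103 n 137 y 0.3569..0.3979 x 0.5469..0.6064
scene z 0.117 n 136 y 0.3554..0.3958 x 0.5486..0.6065
scene z 0.133 n 122 y 0.3534..0.3945 x 0.5493..0.6064
scene z 0.148 n 80 y 0.3518..0.3984 x 0.6034..0.6118
scene z 0.163 n 352 y 0.3492..0.3963 x 0.5494..0.6190
scene z 0.177 n 18 y 0.3817..0.3988 x 0.5603..0.6196
[-1.13912683  1.78216902  9.05865553] [0.57683738 0.38861737 0.16325484]
```

View pics/c12.png

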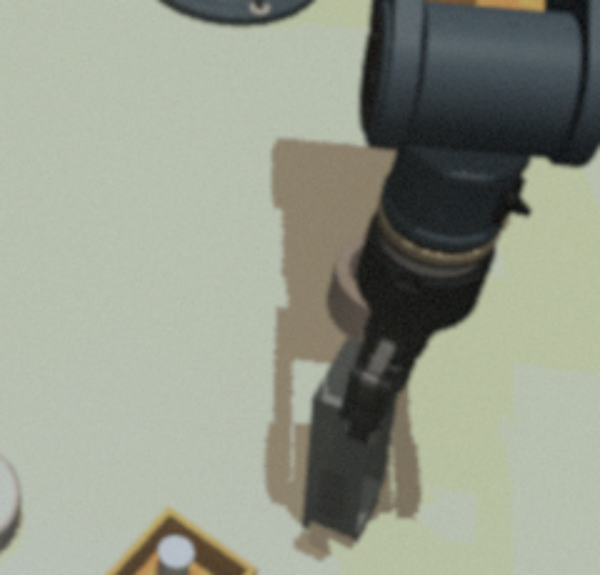

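```bash
python3 -m inch '[0,0.7,0,0, 0,0.7,-0.1,0, 0,0,0,0]' 67.7 20; python3 -m inch '[0,0,0,0, 0,0,0,0, 0,0,0,0]' 74 20; python3 - <<'E'
from h import *
s,im,d=look('side','s16'); prof('s16','side',(.53,.62),(.33,.46),(.005,.17),.03); print(s['force'],s['tcp_pos'])
E
```

```text
t: 13.8
tcp_pos: [0.576, 0.4025, 0.1608]
tool_rot: [0.699, 0.715, 0.002, -0.0]
force: [-1.5, 1.1, 6.1]
finger_gap: 0.677
t: 14.18
tcp_pos: [0.5759, 0.4, 0.1588]
tool_rot: [0.699, 0.715, -0.0, -0.0]
force: [-0.7, -0.1, 0.3]
finger_gap: 0.738
side z 0.020 n 1231 y 0.3710..0.4104 x 0.5445..0.6007
side z 0.050 n 791 y 0.3700..0.4101 x 0.5442..0.6010
side z 0.080 n 841 y 0.3702..0.4099 x 0.5443..0.6011
side z 0.110 n 813 y 0.3692..0.4101 x 0.5445..0.6011
side z 0.140 n 404 y 0.3693..0.4111 x 0.5375..0.6109
side z 0.170 n 1486 y 0.3743..0.4119 x 0.5308..0.6128
[-0.68480811 -0.06046459  0.29124779] [0.57590043 0.39998572 0.15881132]
```

```bash
python3 -m inch '[-0.1,-0.8,0,0, -0.05,-0.85,-0.4,0, 0,0,-1.0,0, 0,0,0,0]' 82 20; python3 -m inch '[0,0,0,0, 0,0,0,0, 0,0,0,0]' 67 20; python3 - <<'E'
from h import *
s,im,d=look('side','s17'); prof('s17','side',(.53,.62),(.33,.46),(.005,.17),.03); print(s['force'],s['tcp_pos']);save(cv2.resize(im[200:480,150:450],None,fx=2,fy=2),'c13')
E
```

```text
t: 14.72
tcp_pos: [0.5737, 0.3829, 0.1438]
tool_rot: [0.699, 0.715, -0.001, -0.001]
force: [-0.3, -0.1, -0.9]
finger_gap: 0.826
t: 15.1
tcp_pos: [0.5742, 0.3836, 0.145]
tool_rot: [0.699, 0.715, -0.0, -0.0]
force: [-0.7, 0.2, -2.8]
finger_gap: 0.678
side z 0.020 n 1231 y 0.3711..0.4105 x 0.5445..0.6004
side z 0.050 n 777 y 0.3700..0.4104 x 0.5442..0.6011
side z 0.080 n 853 y 0.3700..0.4103 x 0.5442..0.6013
side z 0.110 n 774 y 0.3707..0.4104 x 0.5445..0.6013
side z 0.140 n 580 y 0.3786..0.4107 x 0.5317..0.6029
side z 0.170 n 1733 y 0.3716..0.4108 x 0.5318..0.6126
[-0.74582056  0.22890371 -2.75200546] [0.57422604 0.38360819 0.14498116]
```

View pics/c13.png

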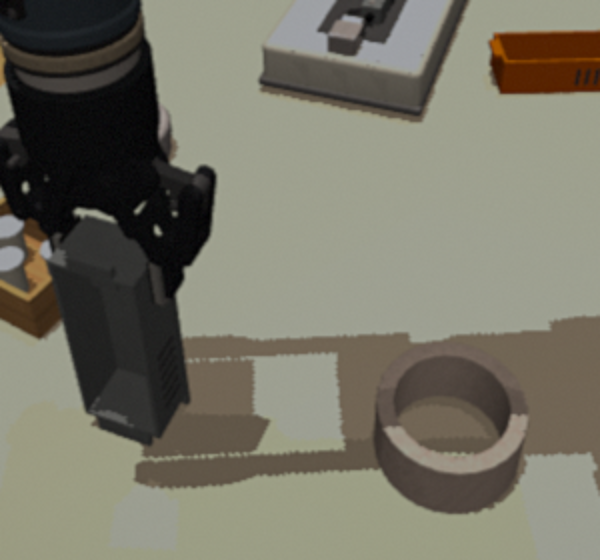

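```bash
python3 -m inch '[0,1.28,0.13,0, 0,1.28,0.1,0, 0,1.28,-0.08,0, 0,1.28,-0.14,0, 0,0,0,0]' 67.6 20; python3 - <<'E'
from h import *
s,im,d=look('side','s18'); prof('s18','side',(.53,.62),(.33,.5),(.005,.17),.02); print(s['force'],s['tcp_pos'])
E
```

```text
t: 15.78
tcp_pos: [0.574, 0.4361, 0.145]
tool_rot: [0.699, 0.715, -0.0, -0.0]
force: [-0.2, -1.0, -2.7]
finger_gap: 0.678
side z 0.015 n 1090 y 0.4239..0.4630 x 0.5444..0.6001
side z 0.035 n 535 y 0.4226..0.4628 x 0.5440..0.6009
side z 0.055 n 573 y 0.4230..0.4628 x 0.5440..0.6009
side z 0.075 n 625 y 0.4224..0.4629 x 0.5439..0.6009
side z 0.095 n 632 y 0.4224..0.4629 x 0.5440..0.6011
side z 0.115 n 491 y 0.4241..0.4631 x 0.5440..0.6011
side z 0.135 n 395 y 0.4328..0.4632 x 0.5316..0.6014
side z 0.155 n 838 y 0.4261..0.4631 x 0.5314..0.6091
side z 0.175 n 1400 y 0.4241..0.4631 x 0.5316..0.6112
[-0.17045005 -0.99931153 -2.67105103] [0.57400817 0.43610894 0.14500619]
```

```bash
python3 -m inch '[0,0,-0.25,0, 0,0.7,0.05,0, 0,0.8,0.05,0, 0,1.0,0,0, 0,0,0,0]' 67.7 20; python3 - <<'E'
from h import *
s,im,d=look('side','s19'); prof('s19','side',(.53,.62),(.33,.55),(.005,.17),.02); print(s['force'],s['tcp_pos'])
E
```

```text
t: 16.45
tcp_pos: [0.5745, 0.4599, 0.1461]
tool_rot: [0.699, 0.715, 0.0, -0.0]
force: [-2.8, 0.5, 4.7]
finger_gap: 0.677
side z 0.015 n 774 y 0.4240..0.4644 x 0.5446..0.6003
side z 0.035 n 438 y 0.4261..0.4672 x 0.5442..0.6012
side z 0.055 n 482 y 0.4292..0.4710 x 0.5442..0.6010
side z 0.075 n 495 y 0.4320..0.4743 x 0.5443..0.6012
side z 0.095 n 495 y 0.4352..0.4772 x 0.5444..0.6011
side z 0.115 n 401 y 0.4381..0.4808 x 0.5444..0.6013
side z 0.135 n 310 y 0.4573..0.4843 x 0.5323..0.6014
side z 0.155 n 884 y 0.4582..0.4879 x 0.5317..0.6078
side z 0.175 n 1537 y 0.4503..0.4887 x 0.5321..0.6106
[-2.78864856  0.54979393  4.66653814] [0.57447602 0.4599123  0.14611251]
```

```bash
python3 -m inch '[0,0.9,-0.1,0, 0,0.9,-0.1,0, 0,0.9,-0.1,0, 0,0.8,-0.18,0, 0,0.85,-0.22,0, 0,0.85,-0.26,0, 0,0,0,0]' 67.7 20; python3 - <<'E'
from h import *
s,im,d=look('side','s20'); prof('s20','side',(.53,.62),(.4,.6),(.005,.17),.02); print(s['force'],s['tcp_pos'])
E
```

```text
t: 17.38
tcp_pos: [0.5739, 0.5127, 0.1355]
tool_rot: [0.699, 0.715, 0.0, -0.001]
force: [-2.5, 1.3, 6.8]
finger_gap: 0.676
side z 0.015 n 49 y 0.4250..0.4730 x 0.5441..0.5654
side z 0.035 n 260 y 0.4299..0.4810 x 0.5440..0.5707
side z 0.055 n 298 y 0.4412..0.4927 x 0.5440..0.5604
side z 0.075 n 333 y 0.4524..0.5040 x 0.5439..0.5482
side z 0.095 n 371 y 0.4633..0.5146 x 0.5440..0.5464
side z 0.115 n 110 y 0.4748..0.5287 x 0.5384..0.5783
side z 0.135 n 402 y 0.5065..0.5413 x 0.5310..0.6003
side z 0.155 n 2223 y 0.5095..0.5444 x 0.5339..0.6055
side z 0.175 n 399 y 0.5050..0.5272 x 0.5309..0.6138
[-2.47802656  1.26094713  6.83658901] [0.57394015 0.51274651 0.13554323]
```

```bash
python3 -m inch '[0,0.8,-0.33,0, 0,0.78,-0.36,0, 0,0.75,-0.39,0, 0,0.72,-0.45,0, 0,0.7,-0.49,0, 0,0.69,-0.53,0, 0,0.92,-0.9,0, 0,0.9,-0.91,0, 0,0,0,0]' 67.7 20; python3 - <<'E'
from h import *
s,im,d=look('side','s21'); prof('s21','side',(.53,.62),(.4,.65),(.005,.17),.01); print(s['force'],s['tcp_pos']);save(cv2.resize(im[200:480,100:400],None,fx=2,fy=2),'c14')
E
```

```text
t: 18.55
tcp_pos: [0.5745, 0.5748, 0.0888]
tool_rot: [0.699, 0.715, -0.0, 0.0]
force: [-0.6, 1.4, -1.2]
finger_gap: 0.68
side z 0.010 n 17 y 0.4691..0.4818 x 0.5463..0.5477
side z 0.020 n 85 y 0.4634..0.4979 x 0.5457..0.5475
side z 0.030 n 134 y 0.4380..0.5031 x 0.5456..0.5592
side z 0.040 n 519 y 0.4382..0.5056 x 0.5457..0.6038
side z 0.050 n 609 y 0.4527..0.5105 x 0.5455..0.6034
side z 0.060 n 629 y 0.4700..0.5166 x 0.5456..0.6026
side z 0.070 n 659 y 0.4865..0.5219 x 0.5457..0.6031
side z 0.080 n 672 y 0.5038..0.5275 x 0.5458..0.6027
side z 0.090 n 477 y 0.5204..0.5374 x 0.5459..0.5996
side z 0.100 n 24 y 0.5365..0.5407 x 0.5613..0.5778
side z 0.150 n 10 y 0.5570..0.5588 x 0.5435..0.5464
side z 0.170 n 7 y 0.5549..0.5653 x 0.5354..0.5538
[-0.55487072  1.40055005 -1.15497813] [0.57450441 0.5747929  0.08875219]
```

View pics/c14.png

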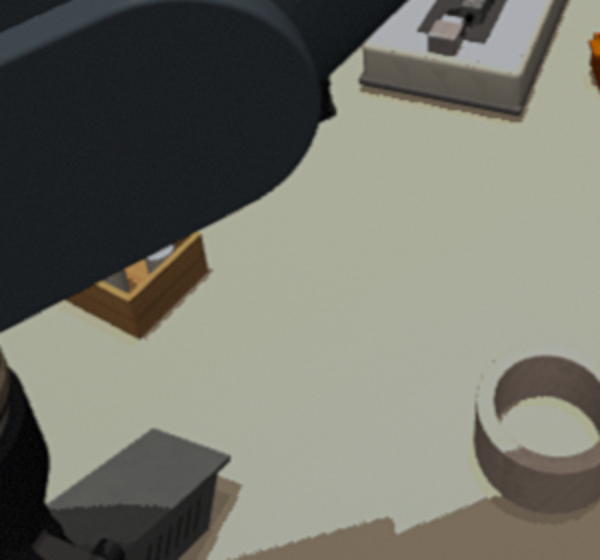

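```bash
python3 -m inch '[0,0.45,-0.55,0, 0,0.4,-0.6,0, 0,0.4,-0.6,0, 0,0.38,-0.63,0, 0,0,0,0]' 67.7 20; python3 -m inch '[0,0,0,0, 0,0,0,0, 0,0,1,0, 0,0,1,0, 0,0,1,0, 0,0,1,0, 0,0,0,0]' 50 50; python3 - <<'E'
from h import *
s,im,d=look('side','s22'); prof('s22','side',(.53,.62),(.4,.65),(.005,.17),.01); print(s['force'],s['tcp_pos']);
s,im,d=look('scene','a22'); prof('a22','scene',(.53,.62),(.4,.65),(.005,.17),.01);save(cv2.resize(im[200:440,340:640],None,fx=2,fy=2),'c15')
E
```

```text
t: 19.23
tcp_pos: [0.5744, 0.5909, 0.0658]
tool_rot: [0.699, 0.715, 0.0, -0.0]
force: [-0.1, -0.5, -3.0]
finger_gap: 0.682
t: 20.1
tcp_pos: [0.5752, 0.5913, 0.109]
tool_rot: [0.699, 0.715, 0.002, 0.0]
force: [-0.3, 0.8, -1.7]
finger_gap: 0.674
side z 0.050 n 21 y 0.4724..0.4899 x 0.5482..0.5495
side z 0.060 n 120 y 0.4687..0.5124 x 0.5476..0.5495
side z 0.070 n 211 y 0.4670..0.5252 x 0.5472..0.5494
side z 0.080 n 470 y 0.4455..0.5284 x 0.5472..0.6040
side z 0.090 n 1112 y 0.4520..0.5313 x 0.5471..0.6056
side z 0.100 n 1245 y 0.4795..0.5358 x 0.5471..0.6046
side z 0.110 n 1292 y 0.5078..0.5422 x 0.5470..0.6045
side z 0.120 n 956 y 0.5341..0.5583 x 0.5471..0.6021
side z 0.170 n 27 y 0.5732..0.5760 x 0.5440..0.5480
[-0.30079393  0.84383083 -1.72158654] [0.57524134 0.59125433 0.10897962]
scene z 0.010 n 25 y 0.4082..0.6260 x 0.5361..0.6107
scene z 0.040 n 6 y 0.4568..0.4621 x 0.5834..0.5958
scene z 0.050 n 43 y 0.4575..0.4849 x 0.5847..0.6070
scene z 0.060 n 79 y 0.4685..0.5152 x 0.6023..0.6071
scene z 0.070 n 137 y 0.4663..0.5387 x 0.6030..0.6069
scene z 0.080 n 389 y 0.4440..0.5646 x 0.5511..0.6066
scene z 0.090 n 678 y 0.4529..0.5738 x 0.5494..0.6063
scene z 0.100 n 717 y 0.4795..0.6149 x 0.5490..0.6110
scene z 0.110 n 669 y 0.5073..0.5947 x 0.5480..0.6157
scene z 0.120 n 602 y 0.5358..0.5787 x 0.5475..0.6053
scene z 0.130 n 276 y 0.5610..0.5877 x 0.5469..0.6037
scene z 0.140 n 16 y 0.5755..0.5896 x 0.5410..0.6155
scene z 0.150 n 22 y 0.5762..0.5815 x 0.5735..0.6147
scene z 0.160 n 78 y 0.5728..0.6049 x 0.5943..0.6094
scene z 0.170 n 61 y 0.5728..0.6068 x 0.5915..0.6057
```

View pics/c15.png

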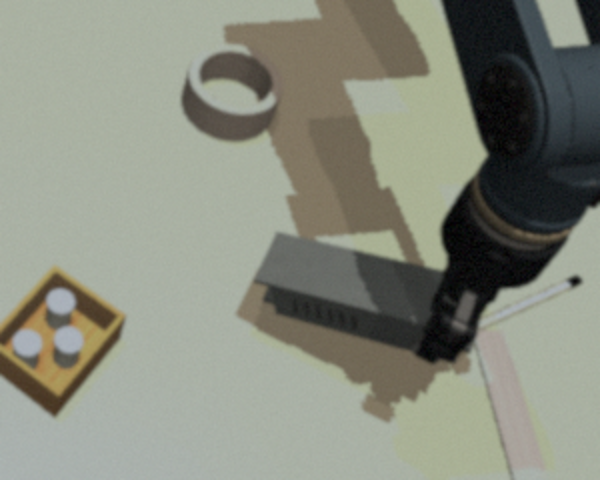

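```bash
python3 - <<'E'
from h import *
ang=np.radians(-87.2);O=np.array([.577,-.134]);u=np.array([np.cos(ang),np.sin(ang)]);v=np.array([-u[1],u[0]])
for nm,n,dz in (('a22','scene',.0007),('s22','side',.0018)):
    f=np.load(f'pics/{nm}.npz'); W=cloud(optics.camera_model(n),f['d']); q=W[f['d']>0]-[0,0,dz]
    a=(q[:,:2]-O)@u; b=(q[:,:2]-O)@v
    for t,(a0,a1,b0,b1,z0,z1) in dict(lip=(.06,.125,-.04,.04,.0705,.079),catch=(-.135,-.09,-.03,.03,.077,.083),roller=(-.07,-.03,.0,.03,.09,.112),deck=(-.2,.3,-.12,.12,.057,.063)).items():
        m=(a>a0)&(a<a1)&(b>b0)&(b<b1)&(q[:,2]>z0)&(q[:,2]<z1)
        print(n,t,m.sum(),'x',np.percentile(a[m],[1,50,99]).round(4) if m.any() else '','y',np.percentile(b[m],[1,50,99]).round(4) if m.any() else '','z',np.percentile(q[m,2],[2,50,98]).round(4))
        if t=='deck': print(cv2.minAreaRect((q[m][:,:2]*1000).astype(np.float32)))
im=np.load('pics/s22.npz')['im']; save(cv2.resize(im[140:260,270:410],None,fx=5,fy=5,interpolation=cv2.INTER_CUBIC),'c16')
E
```

```text
scene lip 198 x [0.0778 0.0928 0.1075] y [-0.0255 -0.0006  0.024 ] z [0.0708 0.0729 0.0762]
scene catch 141 x [-0.1249 -0.1102 -0.094 ] y [-0.0153 -0.0009  0.0139] z [0.077 0.079 0.082]
scene roller 69 x [-0.053  -0.0463 -0.0338] y [0.0062 0.0154 0.0211] z [0.0908 0.0993 0.106 ]
scene deck 6361 x [-0.1275  0.0429  0.2792] y [-0.0805  0.0226  0.0813] z [0.0571 0.0592 0.0624]
((581.5177001953125, -212.32835388183594), (168.44415283203125, 423.585693359375), 2.7917253971099854)
side lip 136 x [0.0771 0.0895 0.1062] y [-0.0261 -0.0018  0.0228] z [0.071  0.0731 0.075 ]
side catch 129 x [-0.1273 -0.1127 -0.0912] y [-0.0147 -0.0012  0.0131] z [0.0773 0.0789 0.0804]
side roller 63 x [-0.0558 -0.0493 -0.0345] y [0.0031 0.0103 0.0186] z [0.091  0.0983 0.1041]
side deck 4143 x [-0.1297 -0.004   0.2677] y [-0.0826 -0.0227  0.0773] z [0.0574 0.0594 0.0619]
((578.3435668945312, -210.21029663085938), (165.46331787109375, 418.8242492675781), 2.3654985427856445)
```

View pics/c16.png

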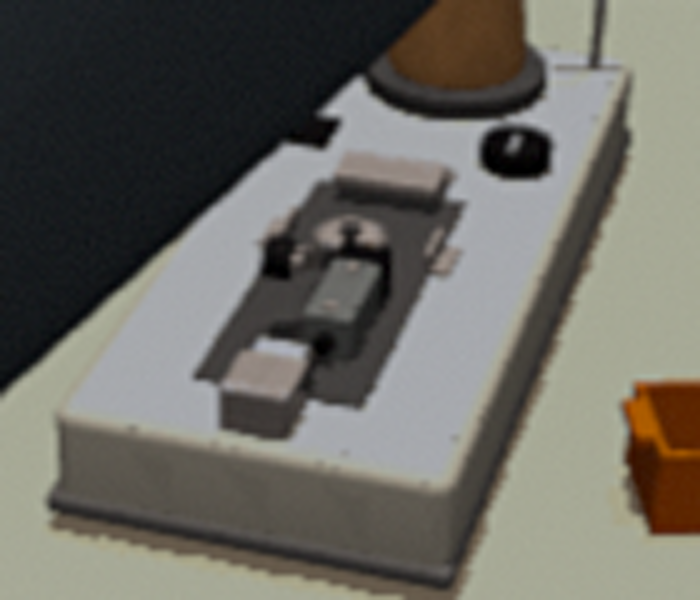

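```bash
python3 -m inch '[0,-1.5,2.5,0, 0,-3,3,0, 0,-4.5,2.5,0, 0,-4.8,0,0.013, 0,-4.8,0,0.014, 0,-4.8,0,0, 0,-4.8,0,0, 0,-4.8,0,0, 0,-4.8,0,0, 0,-4.8,0,0, -0.1,-4.8,0,0, -0.07,-4.8,0,0, 0,-4.8,0,0, 0,-4.5,0,0, 0,-2,0,0, 0,-1,0,0, 0,0,0,0, 0,0,0,0]' 50 50; python3 - <<'E'
from h import *
s,im,d=look('side','s23');save(cv2.resize(im[60:300,230:450],None,fx=2.7,fy=2.5),'c17'); print(s['force'],s['tcp_pos'])
s,im,d=look('scene','a23');save(cv2.resize(im[90:290,80:340],None,fx=3,fy=3),'c18')
E
```

```text
t: 22.45
tcp_pos: [0.5726, -0.0529, 0.1868]
tool_rot: [0.689, 0.725, 0.0, -0.0]
force: [0.7, 1.3, -2.4]
finger_gap: 0.674
[ 0.67675469  1.33341058 -2.44947157] [ 0.57255644 -0.05294022  0.18680534]
```

View pics/c17.png

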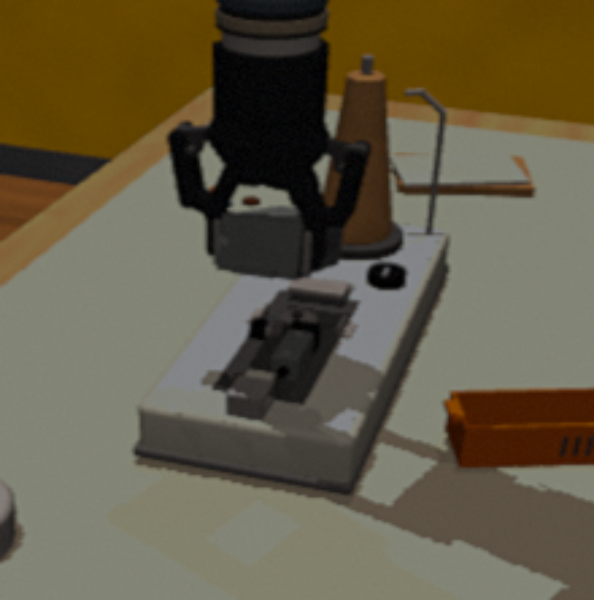

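View pics/c18.png

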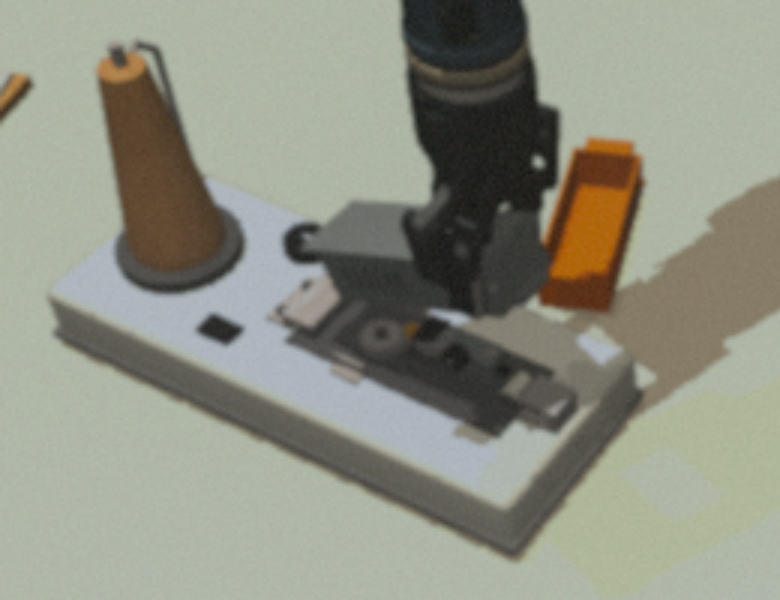

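```bash
cat >> h.py <<'E'
ANG=np.radians(-87.2);OW=np.array([.576,-.134]);UU=np.array([np.cos(ANG),np.sin(ANG)]);VV=np.array([-UU[1],UU[0]])
def cov(name,n,dz,zmin=.1,zmax=.22,ar=(-.06,.12),step=.01,pr=True):
    f=np.load(f'pics/{name}.npz'); W=cloud(optics.camera_model(n),f['d']); q=W[f['d']>0]-[0,0,dz]
    a=(q[:,:2]-OW)@UU; b=(q[:,:2]-OW)@VV
    m=(a>ar[0])&(a<ar[1])&(abs(b)<.045)&(q[:,2]>zmin)&(q[:,2]<zmax); a,b,z=a[m],b[m],q[m,2]
    for a0 in np.arange(ar[0],ar[1],step):
        k=(a>=a0)&(a<a0+step)
        if k.sum()>5: print(n,'x %.3f n %d z %.4f..%.4f y %.4f..%.4f'%(a0+step/2,k.sum(),*np.percentile(z[k],[3,97]),*np.percentile(b[k],[3,97])))
E
python3 - <<'E'
from h import *
cov('a23','scene',.0007); cov('s23','side',.0018)
s=manip.sense(); print((s['tcp_pos'][:2]-OW)@UU,(s['tcp_pos'][:2]-OW)@VV)
E
```

```text
scene x -0.055 n 43 z 0.1005..0.2038 y -0.0109..0.0310
scene x -0.045 n 61 z 0.1003..0.2001 y -0.0153..0.0307
scene x -0.035 n 70 z 0.1010..0.1958 y -0.0145..0.0306
scene x -0.025 n 74 z 0.1498..0.1936 y 0.0194..0.0309
scene x -0.015 n 87 z 0.1450..0.1908 y 0.0117..0.0312
scene x -0.005 n 96 z 0.1435..0.1868 y 0.0025..0.0315
scene x 0.005 n 107 z 0.1393..0.1837 y -0.0249..0.0309
scene x 0.015 n 125 z 0.1370..0.1800 y -0.0256..0.0313
scene x 0.025 n 123 z 0.1329..0.1767 y -0.0249..0.0307
scene x 0.035 n 122 z 0.1293..0.1730 y -0.0260..0.0307
scene x 0.045 n 93 z 0.1390..0.1691 y -0.0255..0.0303
scene x 0.055 n 66 z 0.1606..0.1657 y -0.0251..0.0293
scene x 0.065 n 47 z 0.1575..0.1631 y -0.0279..0.0286
side x -0.055 n 20 z 0.1003..0.2042 y -0.0160..0.0282
side x -0.045 n 28 z 0.1005..0.2009 y -0.0101..0.0254
side x -0.035 n 10 z 0.1638..0.1969 y -0.0234..0.0224
side x -0.025 n 11 z 0.1494..0.1932 y -0.0284..0.0207
side x -0.015 n 19 z 0.1458..0.1895 y -0.0293..0.0214
side x -0.005 n 26 z 0.1433..0.1855 y -0.0290..0.0272
side x 0.005 n 19 z 0.1401..0.1821 y -0.0287..0.0248
side x 0.015 n 20 z 0.1380..0.1783 y -0.0287..0.0215
side x 0.025 n 19 z 0.1330..0.1747 y -0.0289..0.0176
side x 0.035 n 16 z 0.1309..0.1710 y -0.0287..0.0237
side x 0.045 n 6 z 0.1494..0.1685 y -0.0283..0.0279
-0.0810485863930555 0.0006386323841617533
```

```bash
python3 -m inch '[0.03,-0.7,-1,0, 0.03,-0.58,-1.5,0, 0,0,-1.5,0, 0,0,-1.0,0, 0,0,0,0, 0,0,0,0]' 50 50; python3 - <<'E'
from h import *
s=manip.sense(); print((s['tcp_pos'][:2]-OW)@UU,(s['tcp_pos'][:2]-OW)@VV,s['tcp_pos'],s['force'])
look('scene','a24');look('side','s24'); cov('a24','scene',.0007,zmin=.085,zmax=.19,ar=(-.02,.12)); cov('s24','side',.0018,zmin=.085,zmax=.19,ar=(-.02,.12))
E
```

```text
t: 23.3
tcp_pos: [0.5737, -0.0672, 0.137]
tool_rot: [0.69, 0.724, 0.0, 0.0]
force: [0.1, 0.9, -1.8]
finger_gap: 0.672
-0.06685803438093955 0.0009418494181204379 [ 0.57367473 -0.06717578  0.13700381] [ 0.05124799  0.91841528 -1.8008489 ]
scene x -0.015 n 60 z 0.1007..0.1436 y 0.0248..0.0310
scene x -0.005 n 74 z 0.0982..0.1429 y 0.0178..0.0318
scene x 0.005 n 82 z 0.0959..0.1385 y -0.0046..0.0310
scene x 0.015 n 106 z 0.0914..0.1354 y -0.0248..0.0311
scene x 0.025 n 112 z 0.0905..0.1324 y -0.0231..0.0314
scene x 0.035 n 117 z 0.0894..0.1284 y -0.0256..0.0316
scene x 0.045 n 101 z 0.0905..0.1245 y -0.0259..0.0306
scene x 0.055 n 95 z 0.0908..0.1213 y -0.0256..0.0310
scene x 0.065 n 73 z 0.1025..0.1179 y -0.0270..0.0301
scene x 0.075 n 65 z 0.1089..0.1143 y -0.0259..0.0294
side x -0.015 n 13 z 0.1165..0.1461 y -0.0200..0.0300
side x -0.005 n 13 z 0.0974..0.1420 y -0.0283..0.0232
side x 0.005 n 21 z 0.0952..0.1382 y -0.0285..0.0291
side x 0.015 n 21 z 0.0928..0.1343 y -0.0283..0.0268
side x 0.025 n 18 z 0.0876..0.1313 y -0.0282..0.0204
side x 0.035 n 13 z 0.0863..0.1267 y -0.0285..0.0288
side x 0.045 n 11 z 0.0888..0.1239 y -0.0282..0.0259
side x 0.055 n 8 z 0.0877..0.1210 y -0.0279..0.0271
```

```bash
python3 -m inch '[0,0,-0.5,0, 0,0,-0.3,0, 0,0,-0.2,0, 0,0,0,0]' 50 50; python3 -m inch '[0,0,-0.15,0, 0,0,0,0]';python3 -m inch '[0,0,-0.15,0, 0,0,0,0]'
```

```text
t: 23.9
tcp_pos: [0.5732, -0.0671, 0.1266]
tool_rot: [0.69, 0.724, -0.0, -0.0]
force: [-0.2, 0.4, -2.5]
finger_gap: 0.676
t: 24.15
tcp_pos: [0.5735, -0.0672, 0.1256]
tool_rot: [0.69, 0.724, 0.0, 0.0]
force: [0.2, 0.6, -2.4]
finger_gap: 0.673
t: 24.4
tcp_pos: [0.5736, -0.0669, 0.1247]
tool_rot: [0.69, 0.724, 0.0, 0.0]
force: [-1.3, 2.0, 4.0]
finger_gap: 0.675
```

```bash
python3 -m inch '[0,0,0.1,0, 0.03,-0.5,0,0, 0.03,-0.5,0,0, 0,0,0,0]' 50 50; python3 -m inch '[0.01,-0.3,0,0, 0,0,0,0]'; python3 -m inch '[0.01,-0.2,0,0, 0,0,0,0]'
```

```text
t: 24.9
tcp_pos: [0.5744, -0.0781, 0.125]
tool_rot: [0.69, 0.724, -0.0, 0.001]
force: [-0.4, 0.5, 1.3]
finger_gap: 0.672
t: 25.15
tcp_pos: [0.5742, -0.0805, 0.125]
tool_rot: [0.69, 0.724, -0.0, 0.0]
force: [-0.3, 2.4, 1.6]
finger_gap: 0.671
t: 25.4
tcp_pos: [0.5742, -0.0822, 0.125]
tool_rot: [0.69, 0.724, 0.0, 0.0]
force: [-0.3, 3.3, 3.6]
finger_gap: 0.673
```

```bash
python3 - <<'E'
from h import *
s,im,d=look('scene','a25');save(cv2.resize(im[150:260,130:290],None,fx=5,fy=5,interpolation=cv2.INTER_CUBIC),'c19')
look('side','s25'); cov('a25','scene',.0007,zmin=.08,zmax=.19,ar=(-.02,.12),step=.005); 
s=manip.sense(); print((s['tcp_pos'][:2]-OW)@UU,(s['tcp_pos'][:2]-OW)@VV,s['tcp_pos'],s['force'])
E
```

```text
scene x -0.018 n 14 z 0.0973..0.1389 y -0.0097..0.0304
scene x -0.012 n 13 z 0.0932..0.1138 y 0.0279..0.0314
scene x -0.007 n 18 z 0.0924..0.1269 y 0.0071..0.0304
scene x -0.002 n 29 z 0.0907..0.1297 y 0.0274..0.0318
scene x 0.003 n 30 z 0.0898..0.1316 y 0.0262..0.0308
scene x 0.008 n 29 z 0.0890..0.1311 y 0.0232..0.0307
scene x 0.013 n 37 z 0.0847..0.1286 y 0.0175..0.0311
scene x 0.018 n 36 z 0.0855..0.1274 y 0.0136..0.0309
scene x 0.023 n 33 z 0.0848..0.1250 y 0.0079..0.0313
scene x 0.028 n 59 z 0.0812..0.1237 y -0.0252..0.0309
scene x 0.033 n 46 z 0.0844..0.1226 y -0.0269..0.0307
scene x 0.038 n 59 z 0.0837..0.1202 y -0.0257..0.0307
scene x 0.043 n 49 z 0.0847..0.1193 y -0.0266..0.0303
scene x 0.048 n 50 z 0.0821..0.1170 y -0.0251..0.0306
scene x 0.053 n 49 z 0.0845..0.1158 y -0.0252..0.0312
scene x 0.058 n 47 z 0.0879..0.1138 y -0.0258..0.0304
scene x 0.063 n 51 z 0.0822..0.1115 y -0.0265..0.0311
scene x 0.068 n 47 z 0.0868..0.1103 y -0.0264..0.0308
scene x 0.073 n 46 z 0.0847..0.1089 y -0.0240..0.0305
scene x 0.078 n 35 z 0.0981..0.1071 y -0.0260..0.0310
scene x 0.083 n 33 z 0.1002..0.1049 y -0.0243..0.0302
scene x 0.088 n 32 z 0.0997..0.1028 y -0.0247..0.0285
scene x 0.093 n 31 z 0.0970..0.1017 y -0.0288..0.0292
scene x 0.098 n 8 z 0.0947..0.0980 y -0.0268..0.0253
-0.0518314015508754 0.0007413944944097172 [ 0.57420856 -0.08219426  0.12493378] [-0.33912098  2.8893879   3.24941517]
```

View pics/c19.png

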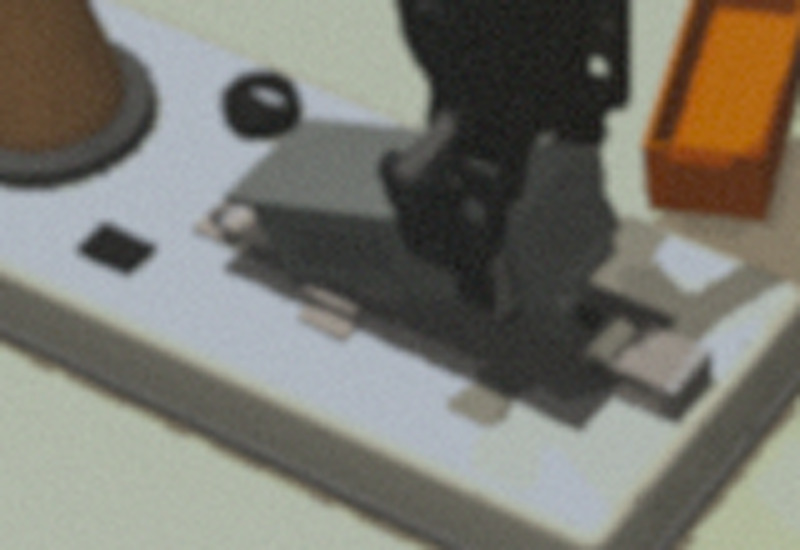

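```bash
python3 -m inch '[0,0,0,0, 0,0.13,-0.4,0, 0,0.13,-0.4,0, 0,0.13,-0.41,0, 0,0,0,0]' 67.6 20; python3 - <<'E'
from h import *
look('scene','a26');look('side','s26'); cov('a26','scene',.0007,zmin=.08,zmax=.19,ar=(-.02,.12),step=.01); 
s=manip.sense(); print((s['tcp_pos'][:2]-OW)@UU,(s['tcp_pos'][:2]-OW)@VV,s['tcp_pos'],s['force'])
E
```

```text
t: 26.12
tcp_pos: [0.5739, -0.0782, 0.1121]
tool_rot: [0.689, 0.724, -0.0, -0.0]
force: [0.3, 0.6, -0.8]
finger_gap: 0.676
scene x -0.015 n 26 z 0.0839..0.1149 y 0.0175..0.0308
scene x -0.005 n 50 z 0.0841..0.1252 y 0.0275..0.0315
scene x 0.005 n 61 z 0.0817..0.1234 y 0.0208..0.0318
scene x 0.015 n 90 z 0.0836..0.1209 y -0.0208..0.0308
scene x 0.025 n 114 z 0.0851..0.1192 y -0.0237..0.0308
scene x 0.035 n 107 z 0.0857..0.1166 y -0.0261..0.0306
scene x 0.045 n 112 z 0.0831..0.1144 y -0.0255..0.0307
scene x 0.055 n 97 z 0.0839..0.1112 y -0.0266..0.0309
scene x 0.065 n 104 z 0.0822..0.1088 y -0.0242..0.0305
scene x 0.075 n 81 z 0.0895..0.1064 y -0.0266..0.0302
scene x 0.085 n 76 z 0.0993..0.1041 y -0.0251..0.0294
scene x 0.095 n 27 z 0.0982..0.1014 y -0.0273..0.0243
-0.055571596547242724 0.000565485255025752 [ 0.57385015 -0.07846712  0.11221444] [ 0.37573696  0.64053876 -0.72208104]
```

```bash
python3 -m inch '[0,0.1,-0.4,0, 0,0.08,-0.4,0, 0,0.08,-0.4,0, 0,0.06,-0.3,0, 0,0,0,0]' 67.6 20; python3 - <<'E'
from h import *
look('scene','a27');look('side','s27'); cov('a27','scene',.0007,zmin=.08,zmax=.19,ar=(-.02,.12),step=.01); 
s=manip.sense(); print((s['tcp_pos'][:2]-OW)@UU,(s['tcp_pos'][:2]-OW)@VV,s['tcp_pos'],s['force'])
E
python3 -m inch '[0,0.02,-0.2,0, 0,0,0,0]'
```

```text
t: 26.85
tcp_pos: [0.5741, -0.0751, 0.0974]
tool_rot: [0.689, 0.724, -0.0, -0.0]
force: [0.3, 1.2, -0.3]
finger_gap: 0.675
scene x -0.015 n 13 z 0.0800..0.0944 y 0.0280..0.0311
scene x -0.005 n 44 z 0.0813..0.1149 y 0.0269..0.0314
scene x 0.005 n 83 z 0.0829..0.1144 y -0.0163..0.0314
scene x 0.015 n 122 z 0.0831..0.1139 y -0.0248..0.0310
scene x 0.025 n 110 z 0.0825..0.1120 y -0.0260..0.0312
scene x 0.035 n 112 z 0.0839..0.1107 y -0.0257..0.0315
scene x 0.045 n 105 z 0.0831..0.1091 y -0.0239..0.0310
scene x 0.055 n 107 z 0.0848..0.1076 y -0.0256..0.0311
scene x 0.065 n 105 z 0.0825..0.1063 y -0.0247..0.0309
scene x 0.075 n 88 z 0.0883..0.1047 y -0.0261..0.0306
scene x 0.085 n 77 z 0.0988..0.1040 y -0.0259..0.0291
scene x 0.095 n 20 z 0.0956..0.1014 y -0.0280..0.0281
-0.058767213231108714 0.0010123654775701985 [ 0.57414039 -0.07525349  0.09753893] [ 0.50521106  1.05741649 -1.13872122]
t: 27.2
tcp_pos: [0.5742, -0.0749, 0.096]
tool_rot: [0.69, 0.724, 0.0, 0.0]
force: [-0.1, 1.3, 1.7]
finger_gap: 0.676
```

```bash
python3 -m inch '[0,0.02,-0.2,0, 0,0,0,0]'; python3 - <<'E'
from h import *
s,im,d=look('scene','a28');save(cv2.resize(im[150:260,130:290],None,fx=5,fy=5,interpolation=cv2.INTER_CUBIC),'c20')
s,im,d=look('side','s28');save(cv2.resize(im[110:250,260:400],None,fx=4.2,fy=4.2,interpolation=cv2.INTER_CUBIC),'c21')
E
```

```text
t: 27.45
tcp_pos: [0.5743, -0.0745, 0.094]
tool_rot: [0.69, 0.724, 0.0, 0.0]
force: [-0.2, 2.6, 2.8]
finger_gap: 0.677
```

View pics/c20.png

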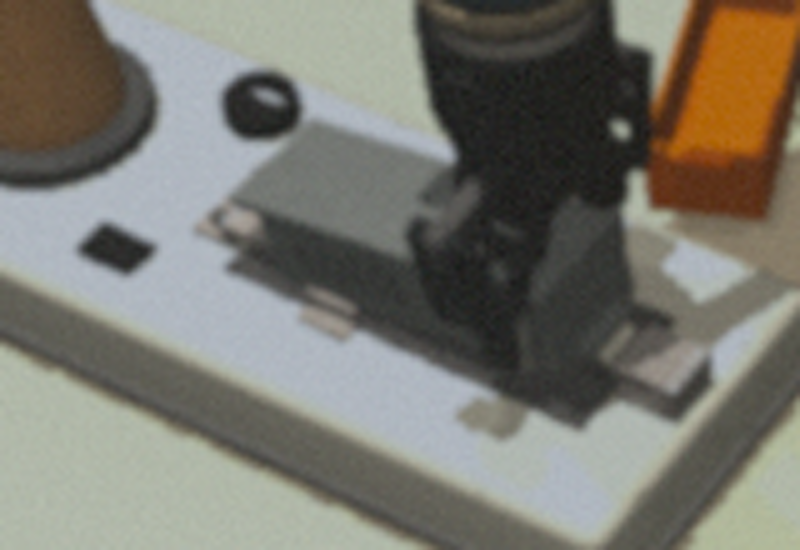

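View pics/c21.png

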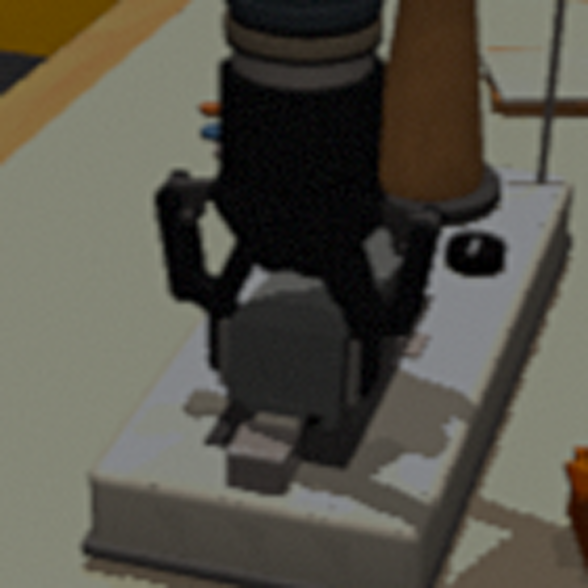

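```bash
python3 -m inch '[0,0,0,0, 0,0,0,0]' 69 20; python3 -m inch '[0,0,0,0, 0,0,0,0]' 90 20;  python3 - <<'E'
from h import *
look('scene','a29');look('side','s29'); cov('a29','scene',.0007,zmin=.08,zmax=.135,ar=(-.08,.12),step=.01); print(manip.sense()['force'])
E
```

```text
t: 27.8
tcp_pos: [0.5742, -0.0751, 0.0935]
tool_rot: [0.69, 0.724, -0.0, 0.0]
force: [-0.6, -0.3, -0.5]
finger_gap: 0.692
t: 28.05
tcp_pos: [0.5742, -0.0748, 0.0937]
tool_rot: [0.69, 0.724, -0.0, -0.0]
force: [0.0, 0.4, -0.1]
finger_gap: 0.9
scene x -0.075 n 344 z 0.0826..0.1227 y -0.0264..0.0311
scene x -0.065 n 240 z 0.0835..0.1285 y -0.0429..0.0441
scene x -0.055 n 73 z 0.1088..0.1264 y -0.0408..0.0266
scene x -0.045 n 29 z 0.1101..0.1208 y -0.0387..0.0306
scene x -0.035 n 14 z 0.1141..0.1188 y -0.0037..0.0242
scene x -0.025 n 8 z 0.1144..0.1162 y -0.0040..0.0025
scene x -0.005 n 21 z 0.0831..0.1152 y 0.0130..0.0318
scene x 0.005 n 78 z 0.0824..0.1140 y -0.0162..0.0313
scene x 0.015 n 114 z 0.0838..0.1127 y -0.0248..0.0311
scene x 0.025 n 114 z 0.0832..0.1111 y -0.0254..0.0308
scene x 0.035 n 110 z 0.0838..0.1103 y -0.0256..0.0310
scene x 0.045 n 111 z 0.0827..0.1092 y -0.0275..0.0309
scene x 0.055 n 106 z 0.0815..0.1080 y -0.0264..0.0308
scene x 0.065 n 102 z 0.0839..0.1063 y -0.0248..0.0301
scene x 0.075 n 96 z 0.0847..0.1052 y -0.0265..0.0297
scene x 0.085 n 75 z 0.0992..0.1038 y -0.0265..0.0289
scene x 0.095 n 16 z 0.0981..0.1023 y -0.0190..0.0288
[ 0.09649676 -0.94094344 -0.49998448]
```

```bash
python3 -m inch '[0,0,1,0, 0,0,3,0, 0,0,3.0,0, 0,0,1,0, 0,0,0,0]' 100 20; python3 -m inch '[-0.1,0.4,0,0, 0,0,0,0, 0,0,0,0, 0,0,0,0, 0,0,-1.5,0, 0,0,-1,0, 0,0,0,0]' 0 60;  python3 - <<'E'
from h import *
s,im,d=look('side','s30');save(cv2.resize(im[110:250,260:400],None,fx=4.2,fy=4.2,interpolation=cv2.INTER_CUBIC),'c22')
print((s['tcp_pos'][:2]-OW)@UU,(s['tcp_pos'][:2]-OW)@VV)
look('scene','a30'); cov('a30','scene',.0007,zmin=.08,zmax=.135,ar=(-.08,.12),step=.02)
E
```

```text
t: 28.78
tcp_pos: [0.5744, -0.0748, 0.1745]
tool_rot: [0.69, 0.724, 0.0, 0.001]
force: [-0.3, 0.2, 0.6]
finger_gap: 1.004
t: 29.65
tcp_pos: [0.5722, -0.0704, 0.1472]
tool_rot: [0.69, 0.724, -0.001, -0.002]
force: [-0.2, 0.1, -0.3]
finger_gap: 0.0
-0.06370413505303194 -0.0007106240461687306
scene x -0.070 n 474 z 0.0832..0.1229 y -0.0255..0.0306
scene x -0.050 n 188 z 0.0838..0.1208 y 0.0004..0.0311
scene x -0.030 n 211 z 0.0837..0.1188 y -0.0131..0.0314
scene x -0.010 n 213 z 0.0837..0.1158 y -0.0168..0.0311
scene x 0.010 n 221 z 0.0826..0.1131 y -0.0182..0.0312
scene x 0.030 n 217 z 0.0833..0.1110 y -0.0211..0.0309
scene x 0.050 n 218 z 0.0834..0.1087 y -0.0269..0.0305
scene x 0.070 n 190 z 0.0841..0.1058 y -0.0265..0.0302
scene x 0.090 n 96 z 0.0979..0.1045 y -0.0269..0.0281
```

View pics/c22.png

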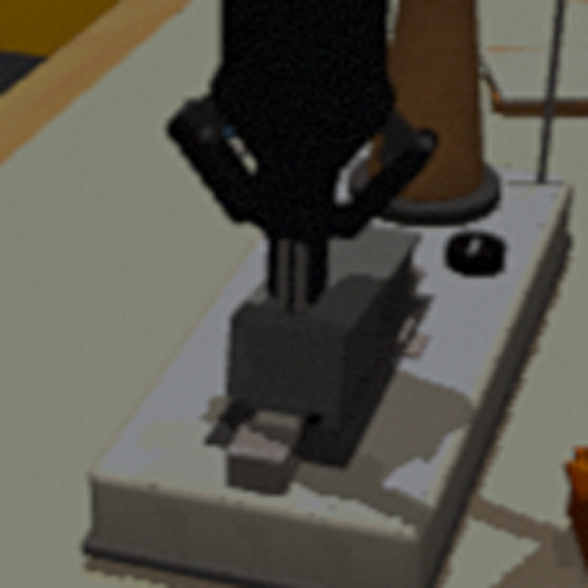

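```bash
python3 -m inch '[0,0,-0.4,0, 0,0,-0.3,0, 0,0,0,0]'; python3 -m inch '[0,0,-0.2,0, 0,0,-0.2,0, 0,0,-0.2,0, 0,0,0,0]'; python3 -m inch '[0,0,-0.2,0, 0,0,-0.2,0, 0,0,-0.2,0, 0,0,0,0]';python3 -m inch '[0,0,-0.2,0, 0,0,-0.2,0, 0,0,-0.2,0, 0,0,0,0]'
```

```text
t: 30.12
tcp_pos: [0.573, -0.0706, 0.1416]
tool_rot: [0.69, 0.724, -0.0, -0.0]
force: [0.2, -0.9, -0.3]
finger_gap: -0.001
t: 30.62
tcp_pos: [0.5749, -0.0709, 0.1386]
tool_rot: [0.69, 0.724, 0.001, 0.002]
force: [-1.6, 2.1, 14.1]
finger_gap: -0.005
t: 31.12
tcp_pos: [0.5767, -0.0717, 0.1377]
tool_rot: [0.689, 0.724, 0.002, 0.005]
force: [-6.8, 0.1, 40.0]
finger_gap: 0.001
t: 31.62
tcp_pos: [0.5723, -0.0702, 0.1227]
tool_rot: [0.69, 0.724, -0.001, -0.001]
force: [1.0, -0.8, 0.3]
finger_gap: 0.001
```

```bash
python3 - <<'E'
from h import *
s,im,d=look('scene','a31');save(cv2.resize(im[130:270,110:290],None,fx=4.2,fy=4.2,interpolation=cv2.INTER_CUBIC),'c23')
look('side','s31'); cov('a31','scene',.0007,zmin=.08,zmax=.135,ar=(-.1,.12),step=.01);cov('s31','side',.0018,zmin=.08,zmax=.135,ar=(-.1,.12),step=.02)
E
```

```text
scene x -0.095 n 8 z 0.0801..0.0811 y -0.0121..0.0124
scene x -0.075 n 157 z 0.0812..0.1323 y -0.0241..0.0299
scene x -0.065 n 162 z 0.0821..0.1315 y -0.0242..0.0309
scene x -0.055 n 77 z 0.0844..0.1213 y 0.0050..0.0319
scene x -0.045 n 71 z 0.0828..0.1031 y 0.0018..0.0314
scene x -0.035 n 93 z 0.0817..0.1036 y -0.0039..0.0317
scene x -0.025 n 84 z 0.0837..0.1035 y -0.0054..0.0312
scene x -0.015 n 83 z 0.0814..0.1037 y -0.0041..0.0316
scene x -0.005 n 79 z 0.0832..0.1035 y -0.0044..0.0311
scene x 0.005 n 87 z 0.0825..0.1031 y -0.0040..0.0308
scene x 0.015 n 82 z 0.0838..0.1036 y -0.0244..0.0311
scene x 0.025 n 112 z 0.0821..0.1037 y -0.0246..0.0318
scene x 0.035 n 108 z 0.0834..0.1038 y -0.0258..0.0311
scene x 0.045 n 107 z 0.0824..0.1032 y -0.0253..0.0317
scene x 0.055 n 110 z 0.0855..0.1034 y -0.0244..0.0309
scene x 0.065 n 112 z 0.0827..0.1034 y -0.0257..0.0311
scene x 0.075 n 113 z 0.0840..0.1032 y -0.0265..0.0307
scene x 0.085 n 79 z 0.0977..0.1033 y -0.0257..0.0299
scene x 0.095 n 43 z 0.0977..0.1024 y -0.0254..0.0289
side x -0.070 n 489 z 0.0810..0.1327 y -0.0264..0.0280
side x -0.050 n 97 z 0.0823..0.1050 y -0.0274..0.0291
side x -0.030 n 71 z 0.0843..0.1026 y -0.0275..0.0291
side x -0.010 n 74 z 0.0836..0.1025 y -0.0276..0.0231
side x 0.010 n 73 z 0.0815..0.1029 y -0.0282..0.0004
side x 0.030 n 44 z 0.0826..0.1030 y -0.0278..-0.0121
side x 0.050 n 39 z 0.0810..0.1026 y -0.0280..0.0056
side x 0.070 n 54 z 0.0814..0.1026 y -0.0278..0.0145
side x 0.090 n 28 z 0.0992..0.1029 y -0.0277..0.0171
```

View pics/c23.png

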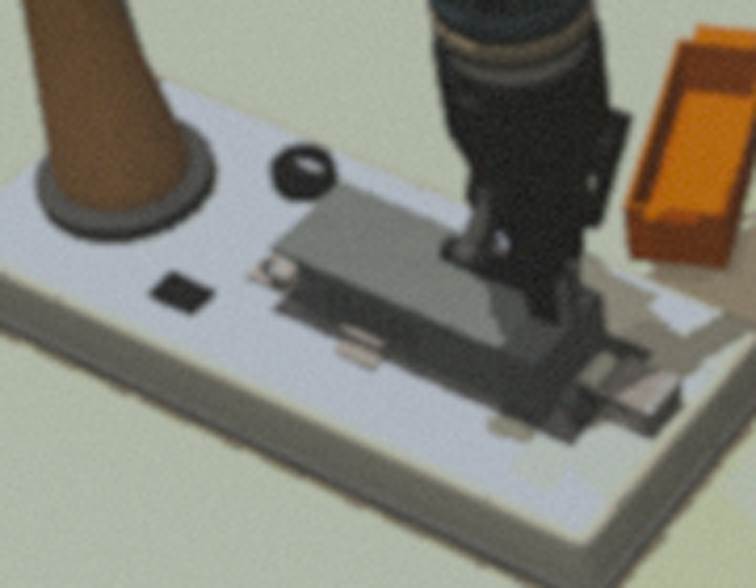

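```bash
python3 -m inch '[0,0,-0.1,0, 0,0,0,0]'; python3 -m inch '[0,0,-0.1,0, 0,0,0,0]'; python3 -m inch '[0,0,-0.1,0, 0,0,0,0]'
```

```text
t: 31.98
tcp_pos: [0.573, -0.0705, 0.1224]
tool_rot: [0.69, 0.724, -0.0, -0.0]
force: [-0.0, 0.3, 0.4]
finger_gap: 0.001
t: 32.22
tcp_pos: [0.5731, -0.0706, 0.1217]
tool_rot: [0.69, 0.724, -0.0, -0.0]
force: [1.0, -0.3, 0.3]
finger_gap: -0.004
t: 32.48
tcp_pos: [0.5733, -0.0707, 0.1211]
tool_rot: [0.69, 0.724, 0.0, 0.0]
force: [-0.4, 0.1, 3.1]
finger_gap: 0.002
```

```bash
python3 -m inch '[0,0,-0.1,0, 0,0,0,0]'; python3 -m inch '[0,0,1,0, 0,0,3,0, 0,0,5,0, 0,4,4,0, 0,5,3,0, 0,5,0,0, 0,5,0,0, 0,3,0,0, 0,0,0,0, 0,0,0,0]'; python3 - <<'E'
from h import *
s,im,d=look('scene','a32');save(cv2.resize(im[130:270,110:290],None,fx=4.2,fy=4.2,interpolation=cv2.INTER_CUBIC),'c24');save(im,'a32f')
s,im,d=look('side','s32');save(im,'s32f')
for nm,n,dz in (('a32','scene',.0007),('s32','side',.0018)):
    f=np.load(f'pics/{nm}.npz'); W=cloud(optics.camera_model(n),f['d']); q=W[f['d']>0]-[0,0,dz]
    a=(q[:,:2]-OW)@UU; b=(q[:,:2]-OW)@VV; m=(abs(b)<.045)&(abs(q[:,2]-.102)<.004)&(a>-.1)&(a<.12)
    P=np.c_[a,b,q[:,2]][m]; r=cv2.minAreaRect((P[:,:2]*1000).astype(np.float32)); c=np.linalg.lstsq(np.c_[P[:,:2],np.ones(len(P))],P[:,2],rcond=None)[0]
    print(n,m.sum(),r,'tilt deg',np.degrees(c[:2]).round(2),'z0',c[2].round(4), 'deck', np.median(q[(abs(q[:,2]-.06)<.005)&(abs(b)<.08)&(abs(b)>.05)&(abs(a)<.1),2]))
print(s['force'],s['tcp_pos'],s['t'])
E
```

```text
t: 32.72
tcp_pos: [0.5733, -0.0707, 0.1211]
tool_rot: [0.69, 0.724, 0.0, 0.0]
force: [-2.2, 0.4, 8.4]
finger_gap: 0.0
t: 33.98
tcp_pos: [0.5731, 0.1487, 0.2798]
tool_rot: [0.69, 0.724, -0.0, 0.0]
force: [-0.2, 0.3, -0.7]
finger_gap: 0.002
scene 1524 ((11.228370666503906, 1.8597908020019531), (61.46091079711914, 169.2440185546875), 89.61263275146484) tilt deg [-0.02  0.01] z0 0.101 deck 0.05896867386145479
side 998 ((10.302261352539062, 1.5177555084228516), (170.8067169189453, 59.223697662353516), 0.034047409892082214) tilt deg [0.1  0.19] z0 0.1013 deck 0.05923836837825962
[ 0.38164037  0.0204609  -0.66242144] [0.57322662 0.14829073 0.27976025] 34.025
```

View pics/c24.png

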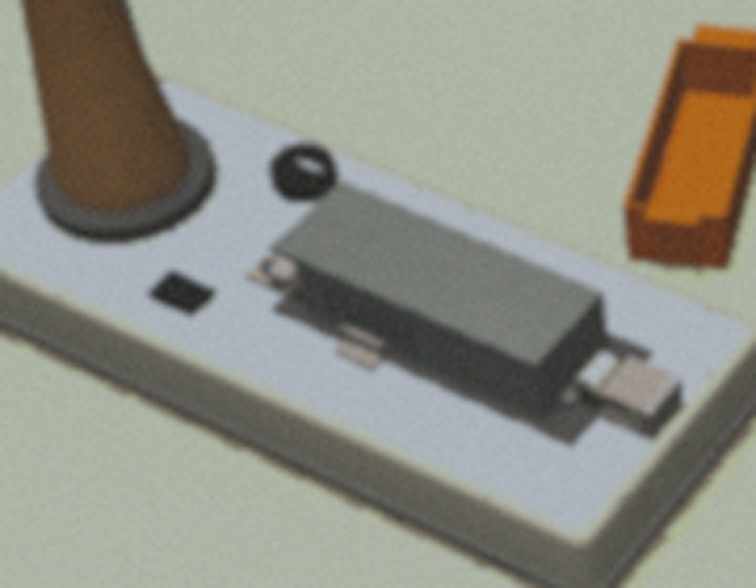

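View pics/s32f.png

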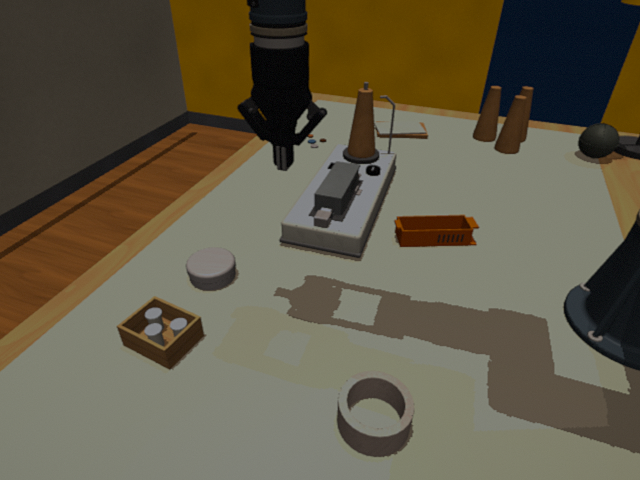

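```bash
python3 -c "
from station import job
print(job.sign_off())"
```

```text
the job is handed in; nothing more can be done
None
```

The cover is seated home and the job is handed in at about 34 s, but pressing it home took a peak of about 40 N at the wrist, not the expected 4 to 8 N.

**What I did:**
- **Switch:** I pressed the roller about 18 mm down. The push peaked at about 5 N and fell to about 1 N past the click, short of the stop. The roller was back at its rest height (about 105 mm) afterwards.
- **Turning over:** I tipped the grey cover end over end through standing on its rear end, using a light grip. I then carried it at a 20° tilt.
- **Fitting:** I hooked the tongue under the lip and lowered the front in the grip until it rested on the catch. Then I let go and pressed with closed fingers on the front of the roof until it snapped down.

**Last checks, with the gripper clear:**
- **Height and level:** the roof is 42 mm above the deck and level within 0.2°. A further 8 N press did not move it.
- **Alignment:** the cover is straight within about 0.4° and within about 2 mm sideways.
- **Other things:** the tape roll, tin, box and orange look-alike stand where they were in the first pictures, judged by eye.

**What did not go as it should:**
- **Snap force:** the 40 N came from the closed fingertips just before the snap, and I don't know why it was that high.
- **Early drop:** while I was finding the light grip, the cover slipped flat onto the table from about 20 mm.
- **Lengthwise position:** the cameras read about 3 mm too far to the rear. I take that as camera error, because the lip leaves only 1.5 mm of clearance.

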